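Rack plaster tablets in the thickness gauge and shut the keeper

TASK

Take the three plaster tablets off the drying board and drop each, on its long edge, into the slot of the leaning plywood gauge rack that narrows to its own thickness (thinnest in the narrowest slot, thickest in the widest), so that it stands fully home on the slot floor. When all three are in, swing the steel keeper bar by its wooden knob over their tops until it is fully shut, let go, and leave the other things on the table where they are.

Things in the scene. Friction and masses are not known exactly. Their poses are not given: they have to be found in the camera images.
- tablet_thin: cream plaster tablet, leaf outline on its faces: 100 mm long, 90 mm high, 12 mm thick; only the thickness tells it from the other two. Origin at its centre; x = through the thickness, y = along the length, z = height. Starts standing on a long edge on the drying board (top edge 105 mm above the table), in any of the three places. Faces and edges are alike: it may be turned end for end
- tablet_mid: cream plaster tablet, leaf outline on its faces: 100 mm long, 90 mm high, 18 mm thick; only the thickness tells it from the other two. Origin at its centre; x = through the thickness, y = along the length, z = height. Starts standing on a long edge on the drying board (top edge 105 mm above the table), in any of the three places. Faces and edges are alike: it may be turned end for end
- tablet_thick: cream plaster tablet, leaf outline on its faces: 100 mm long, 90 mm high, 24 mm thick; only the thickness tells it from the other two. Origin at its centre; x = through the thickness, y = along the length, z = height. Starts standing on a long edge on the drying board (top edge 105 mm above the table), in any of the three places. Faces and edges are alike: it may be turned end for end
- gauge: plywood block with three slots, 230 mm (x) by 140 mm (y), fixed on a stand, leaning 25 degrees towards the robot. Origin mid-floor, in the middle slot; z = out of the slots (25 degrees from vertical): insert along -z, tool tilted; x = up the slope, along the row (slots 70 mm apart); y = along the slots. Seated tablets' tops are 90 mm along z from the floor, 42 mm clear of the block
- board: wooden drying board, fixed, 270 by 140 mm, upper face 15 mm above the table, low ribs (8 mm) between its three places, which lie 75 mm apart along its x at about -175, -100 and -25 mm from its origin
- slot_thin (a point): centre of the flat floor of the gauge's lowest, nearest, narrowest slot, axes as the gauge's. 15 mm wide along x, 112 mm long along y between end walls. The straight throat is 30 mm deep from the floor; above it sloping guides widen to a 35 mm mouth 48 mm above the floor (height of the end walls). A thicker tablet stops at the guides and stands proud
- slot_mid (a point): centre of the flat floor of the gauge's middle slot, axes as the gauge's. 21 mm wide along x, 112 mm long along y between end walls. The straight throat is 30 mm deep from the floor; above it sloping guides widen to a 41 mm mouth 48 mm above the floor (height of the end walls). A thicker tablet stops at the guides and stands proud
- slot_thick (a point): centre of the flat floor of the gauge's highest, farthest, widest slot, axes as the gauge's. 27 mm wide along x, 112 mm long along y between end walls. The straight throat is 30 mm deep from the floor; above it sloping guides widen to a 47 mm mouth 48 mm above the floor (height of the end walls). A thicker tablet stops at the guides and stands proud
- keeper_knob (a point): centre of the dark wooden drum knob on the keeper, 28 mm diameter, 30 mm wide, axis along the gauge's x: pinch its flat ends. 139 mm from the hinge line, on a 10 mm stem 38 mm beyond the steel cross bar (10 mm thick, 242 mm along x). Shut: bar 7 mm above the seated tablets' tops, knob 133 mm along z above the slot floors and 7 mm to the -y side of their middle
- keeper_hinge (a point): fixed point on the keeper's hinge line, level with the knob along the gauge's x; the line runs along the gauge's x, on its +y side (74 mm from the middle, 20 mm above the slot floors)
- keeper (a joint): keeper angle in rad: 0 = fully shut over the tablets (end stop); starts open at 1.1 to 1.45, swung to the gauge's +y side (end stop 1.5). Opens by turning about the gauge's -x axis. The stiff hinge stays where it is left; moving the knob takes about 1 to 4 N
Things that resemble listed ones, but are neither listed nor needed, are in the scene too. What is shaped like the tablet_thick but yellow is not meant. Leave any orange look-alike of the tablet_mid alone.

How it is judged:
On the way, in this order (a step that is already met when the one before it is completed fails the run):
1. one tablet stands home in its own slot (((z of tablet_thin in the frame of slot_thin between 0.04 and 0.05 m and angle between the z axis of tablet_thin and the z axis of gauge, either way round below 0.17 rad and angle between the x axis of tablet_thin and the x axis of gauge, either way round below 0.2 rad and x of tablet_thin in the frame of slot_thin between -0.012 and 0.012 m and y of tablet_thin in the frame of slot_thin between -0.012 and 0.012 m and linear speed of tablet_thin below 0.03 m/s) or (z of tablet_mid in the frame of slot_mid between 0.04 and 0.05 m and angle between the z axis of tablet_mid and the z axis of gauge, either way round below 0.17 rad and angle between the x axis of tablet_mid and the x axis of gauge, either way round below 0.2 rad and x of tablet_mid in the frame of slot_mid between -0.012 and 0.012 m and y of tablet_mid in the frame of slot_mid between -0.012 and 0.012 m and linear speed of tablet_mid below 0.03 m/s) or (z of tablet_thick in the frame of slot_thick between 0.04 and 0.05 m and angle between the z axis of tablet_thick and the z axis of gauge, either way round below 0.17 rad and angle between the x axis of tablet_thick and the x axis of gauge, either way round below 0.2 rad and x of tablet_thick in the frame of slot_thick between -0.012 and 0.012 m and y of tablet_thick in the frame of slot_thick between -0.012 and 0.012 m and linear speed of tablet_thick below 0.03 m/s))), for 0.2 s.
2. two tablets stand home in their own slots ((((z of tablet_thin in the frame of slot_thin between 0.04 and 0.05 m and angle between the z axis of tablet_thin and the z axis of gauge, either way round below 0.17 rad and angle between the x axis of tablet_thin and the x axis of gauge, either way round below 0.2 rad and x of tablet_thin in the frame of slot_thin between -0.012 and 0.012 m and y of tablet_thin in the frame of slot_thin between -0.012 and 0.012 m and linear speed of tablet_thin below 0.03 m/s) and (z of tablet_mid in the frame of slot_mid between 0.04 and 0.05 m and angle between the z axis of tablet_mid and the z axis of gauge, either way round below 0.17 rad and angle between the x axis of tablet_mid and the x axis of gauge, either way round below 0.2 rad and x of tablet_mid in the frame of slot_mid between -0.012 and 0.012 m and y of tablet_mid in the frame of slot_mid between -0.012 and 0.012 m and linear speed of tablet_mid below 0.03 m/s)) or ((z of tablet_thin in the frame of slot_thin between 0.04 and 0.05 m and angle between the z axis of tablet_thin and the z axis of gauge, either way round below 0.17 rad and angle between the x axis of tablet_thin and the x axis of gauge, either way round below 0.2 rad and x of tablet_thin in the frame of slot_thin between -0.012 and 0.012 m and y of tablet_thin in the frame of slot_thin between -0.012 and 0.012 m and linear speed of tablet_thin below 0.03 m/s) and (z of tablet_thick in the frame of slot_thick between 0.04 and 0.05 m and angle between the z axis of tablet_thick and the z axis of gauge, either way round below 0.17 rad and angle between the x axis of tablet_thick and the x axis of gauge, either way round below 0.2 rad and x of tablet_thick in the frame of slot_thick between -0.012 and 0.012 m and y of tablet_thick in the frame of slot_thick between -0.012 and 0.012 m and linear speed of tablet_thick below 0.03 m/s)) or ((z of tablet_mid in the frame of slot_mid between 0.04 and 0.05 m and angle between the z axis of tablet_mid and the z axis of gauge, either way round below 0.17 rad and angle between the x axis of tablet_mid and the x axis of gauge, either way round below 0.2 rad and x of tablet_mid in the frame of slot_mid between -0.012 and 0.012 m and y of tablet_mid in the frame of slot_mid between -0.012 and 0.012 m and linear speed of tablet_mid below 0.03 m/s) and (z of tablet_thick in the frame of slot_thick between 0.04 and 0.05 m and angle between the z axis of tablet_thick and the z axis of gauge, either way round below 0.17 rad and angle between the x axis of tablet_thick and the x axis of gauge, either way round below 0.2 rad and x of tablet_thick in the frame of slot_thick between -0.012 and 0.012 m and y of tablet_thick in the frame of slot_thick between -0.012 and 0.012 m and linear speed of tablet_thick below 0.03 m/s)))), for 0.2 s.
3. all three tablets stand home in their own slots, the keeper still open (over 0.5 rad) (z of tablet_thin in the frame of slot_thin between 0.04 and 0.05 m and angle between the z axis of each of tablet_thin, tablet_mid, tablet_thick and the z axis of gauge, either way round below 0.17 rad and angle between the x axis of each of tablet_thin, tablet_mid, tablet_thick and the x axis of gauge, either way round below 0.2 rad and x of tablet_thin in the frame of slot_thin between -0.012 and 0.012 m and y of tablet_thin in the frame of slot_thin between -0.012 and 0.012 m and linear speed of each of tablet_thin, tablet_mid, tablet_thick below 0.03 m/s and z of tablet_mid in the frame of slot_mid between 0.04 and 0.05 m and x of tablet_mid in the frame of slot_mid between -0.012 and 0.012 m and y of tablet_mid in the frame of slot_mid between -0.012 and 0.012 m and z of tablet_thick in the frame of slot_thick between 0.04 and 0.05 m and x of tablet_thick in the frame of slot_thick between -0.012 and 0.012 m and y of tablet_thick in the frame of slot_thick between -0.012 and 0.012 m and value of joint keeper above 0.5 rad), for 0.2 s.
At the end, for the whole second after the job is handed in: Each tablet rests in the slot of its thickness: centre 40-50 mm above the slot floor, within 12 mm of the slot's middle both ways, z within 0.17 rad of the gauge's z, x within 0.2 rad of the gauge's x, under 0.03 m/s; keeper within 0.08 rad of shut and still (0.05 rad/s) (z of tablet_thin in the frame of slot_thin between 0.04 and 0.05 m and angle between the z axis of each of tablet_thin, tablet_mid, tablet_thick and the z axis of gauge, either way round below 0.17 rad and angle between the x axis of each of tablet_thin, tablet_mid, tablet_thick and the x axis of gauge, either way round below 0.2 rad and x of tablet_thin in the frame of slot_thin between -0.012 and 0.012 m and y of tablet_thin in the frame of slot_thin between -0.012 and 0.012 m and linear speed of each of tablet_thin, tablet_mid, tablet_thick below 0.03 m/s and z of tablet_mid in the frame of slot_mid between 0.04 and 0.05 m and x of tablet_mid in the frame of slot_mid between -0.012 and 0.012 m and y of tablet_mid in the frame of slot_mid between -0.012 and 0.012 m and z of tablet_thick in the frame of slot_thick between 0.04 and 0.05 m and x of tablet_thick in the frame of slot_thick between -0.012 and 0.012 m and y of tablet_thick in the frame of slot_thick between -0.012 and 0.012 m and value of joint keeper below 0.08 rad and velocity of joint keeper between -0.05 and 0.05 rad/s); the robot touches nothing.
It fails at once if one of the other loose things on the table was moved by more than 30 mm (distance of any of mallet, chisel_a, chisel_b, offcut, brush, cup, waterbottle from where it was at the start of the episode above 0.03 m).
It also fails if it takes over 72 s, if anything falls off the work surface, if the arm or the gripper's body presses on something with over 40 N, if the wrist force passes 120 N, or if a joint passes its speed limit or range.

ROBOT

A 7-joint arm with a two-finger parallel gripper is mounted at the origin on the work surface. World frame = base frame: x ahead of the robot, y to its left, z up, the work surface at z = 0. Lengths are in m, angles in rad, forces in N, time in s.
With the tool pointing down it reaches from about 0.4 to 0.875 m from the base axis. Payload 19.3 kg.
Tool frame: the origin (TCP) lies at the very end of the fingers, on their centre line; the grasp point (between the pads) lies 19 mm behind it; x points along the fingers, y is the direction in which the jaws open and shut, and the axes are right-handed (so a half turn about x gives the same grasp; the last joint's range is limited). The gripper opens to 85 mm and grips with 20 to 120 N. Pads are 22 mm wide; open, the fingers measure 114 mm over their backs; the gripper's body (76 mm by 85 mm) begins 54 mm behind the grasp point. The pads swing forward as they close: fully open they stand 13 mm farther back than shut.
Start: joints at [-1.31, 0.521, -0.036, 1.599, 0.021, 1.021, -0.113], TCP at [0.203, 0.591, 0.231] pointing down, gripper open.
Joint ranges: [-2.91, 2.91], [-0.3, 2.13], [-1.5, 1.42], [0.17, 2.43], [-1.26, 4.41], [0.16, 1.93], [-2.52, 2.52]. Speed limits (rad/s): [1.89, 1.89, 2.39, 2.39, 3.01, 3.01, 3.01].

INTERFACE

Orientations are given as [roll, pitch, yaw] about the fixed x, y, z axes, in that order (R = Rz(yaw) Ry(pitch) Rx(roll)).
In Python, from workcell import bot, grab_frame, job_done gives the robot as it stands.
- The arm moves only by the shell command python3 -m pendant 'ROWS' [OPENING] [FORCE]. ROWS is JSON, a list of rows, each a list of 4 numbers: the shift along the tool's x, y, z in mm, then the turn about the tool's x in degrees. A call has 1 to 12 rows; each row shifts and turns the commanded pose from where the row before left it, along the tool's axes as they then stand; what a row does not reach is not made up. A row lasts 1/8 s, in which the tool goes at most 62.5 mm and 10.7 degrees, less where a joint would pass 70% of its speed; a pose out of reach is approached as far as the arm can. A call is refused whole if a number of a shift passes 62.5 or a number of a turn 10.7, either way. A call with a gripper value outside its range is refused whole. OPENING is the opening, from -1 (shut) to 1 (fully open), set as the call begins (- or left out, the last holds). The fingers move at their own pace and stop on an object; FORCE is the grip in N (left out, the last holds). Time passes only in rows, so rows that do not move let the fingers close. It gives the time, the measured TCP pose, the force and the opening at its end, in the units of the state.
- bot.observe(): the state, without advancing time (a new reading comes with each control period).
- grab_frame(name): name is "side" or "top" or "wrist"; returns a dict with "img" (400x640x3 uint8, red, green, blue), "fovy" (degrees; the focal length in pixels is half the picture's height over the tangent of half this angle, whatever the lens; pixels are square), "cx", "cy" (the principal point, pixels), "R" (3x3) and "t" (3): a world point X has camera coordinates R X + t. Camera axes: x right, y down, z forward; pixel columns grow to the right and rows downward; lengths in m; the calibration is good to about 2 mm. A picture is of the moment at which its call begins. There is no depth.
- job_done(): hands the job in, once; it reports no verdict.
The state is a dict: "clock": time; "qpos": joint angles; "qd": joint speeds; "joint_efforts": joint torques, N m; "position": TCP position; "tool_rot": TCP orientation; "force": force on the tool from outside, world axes, zero at the start; "moment": the same for the moment, N m; "grip_width": finger opening in m.
Only numpy, scipy, OpenCV 4.12 (cv2) and the standard library are available. Lean on these libraries where they do the work, as an engineer would, in place of code of your own. Each camera call takes 0.05 s, during which the arm holds its last target.

## Working session

There is one attempt and no reset: what is moved stays moved. The work goes in short steps, Python scripts to look and compute and a shell command to move; the robot and the scene stay as the last step left them, time stands still between calls to the robot, and variables do not carry over. Pictures are saved under pics/ and viewed, and the job is handed in when it is done.

```bash
ls; mkdir -p pics; python3 - <<'E'
from workcell import bot, grab_frame
import cv2
s=bot.observe(); print(s)
for n in ["side","top","wrist"]:
    f=grab_frame(n); cv2.imwrite(f"pics/{n}0.png",f["img"][:,:,::-1]); print(n,f["fovy"],f["cx"],f["cy"],f["R"],f["t"])
E
```

```text
pics
{'clock': 0.0, 'qpos': array([-1.3102203 ,  0.52201405, -0.03631057,  1.5999834 ,  0.02120823,
        1.02111847, -0.11283255]), 'qd': array([ 0.00049536,  0.00145874, -0.00093429, -0.00012938, -0.00027277,
        0.00065189, -0.00132915]), 'joint_efforts': array([-5.30194829e-04, -9.27096605e+01,  1.97988577e+00, -3.69933951e+01,
        1.78593665e-02,  8.04752985e-03, -4.50923028e-05]), 'position': array([0.20292393, 0.59078851, 0.23073472]), 'tool_rot': array([-1.48548398,  1.56965822, -1.81631326]), 'force': array([ 0.18800336, -0.24343936, -0.1589279 ]), 'moment': array([-0.00042268, -0.00950626,  0.01034668]), 'grip_width': 0.08545570204363985}
side 52.26656416069746 314.1079070646741 197.95328473484204 [[ 9.74012471e-01 -2.26492630e-01  8.91197237e-04]
 [-1.67186338e-01 -7.21614158e-01 -6.71804835e-01]
 [ 1.52801945e-01  6.54197291e-01 -7.40727662e-01]] [-0.5501808   0.17883323  0.96224498]
top 48.31490437498969 315.62739308022947 190.74894176394986 [[-0.00982436 -0.99993554  0.0056911 ]
 [-0.98015775  0.00850292 -0.19803656]
 [ 0.1979754  -0.00752375 -0.98017811]] [0.00347908 0.56423094 1.12258297]
wrist 68.58645489156709 321.49006470938383 200.56666916695264 [[ 0.32438698  0.94592276 -0.00179725]
 [ 0.90888402 -0.31115761  0.27768827]
 [ 0.26211242 -0.09171195 -0.96066956]] [-0.62504926 -0.03736671  0.37957012]
```

View pics/side0.png

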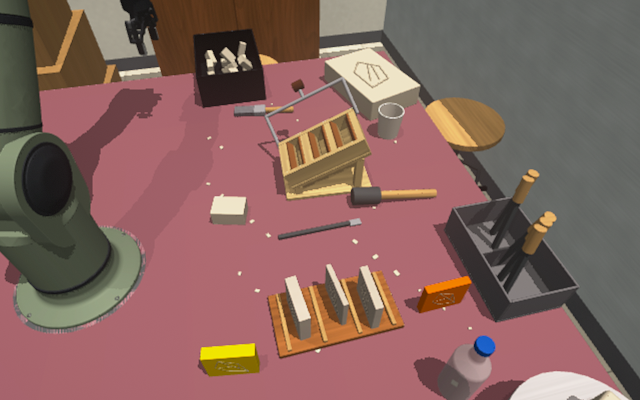

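View pics/top0.png

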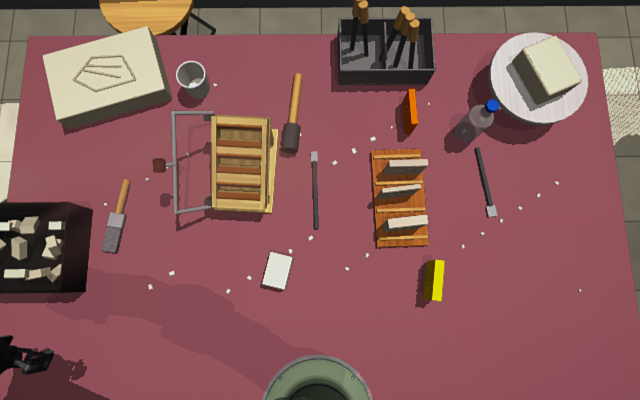

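View pics/wrist0.png

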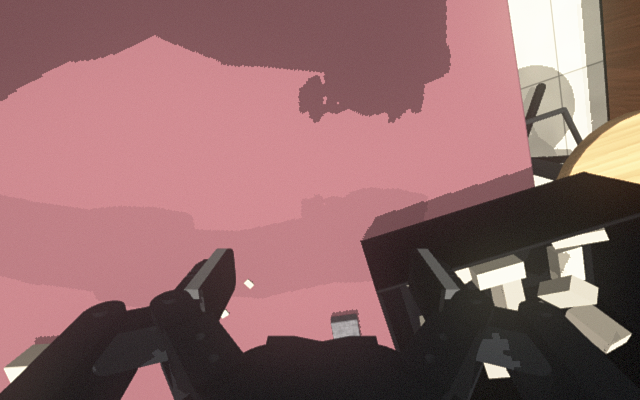

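```bash
python3 - <<'E'
import cv2
a=cv2.imread("pics/top0.png"); b=cv2.imread("pics/side0.png")
cv2.imwrite("pics/c1.png",cv2.resize(a[140:255,360:440],None,fx=5,fy=5,interpolation=cv2.INTER_CUBIC))
cv2.imwrite("pics/c2.png",cv2.resize(a[95:225,140:290],None,fx=4.5,fy=4.5,interpolation=cv2.INTER_CUBIC))
cv2.imwrite("pics/c3.png",cv2.resize(b[255:360,255:415],None,fx=5,fy=5,interpolation=cv2.INTER_CUBIC))
cv2.imwrite("pics/c4.png",cv2.resize(b[70:200,250:390],None,fx=4.5,fy=4.5,interpolation=cv2.INTER_CUBIC))
E
```

```text
(no output)
```

View pics/c1.png

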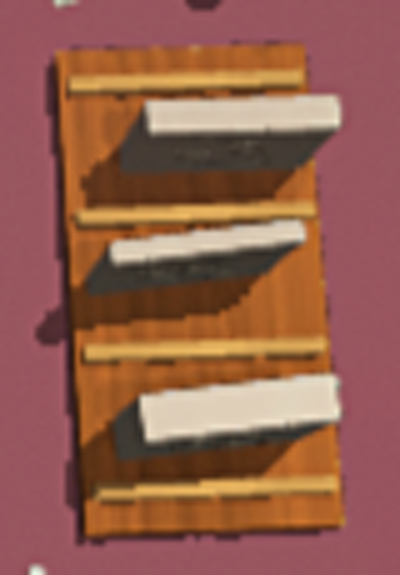

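View pics/c2.png

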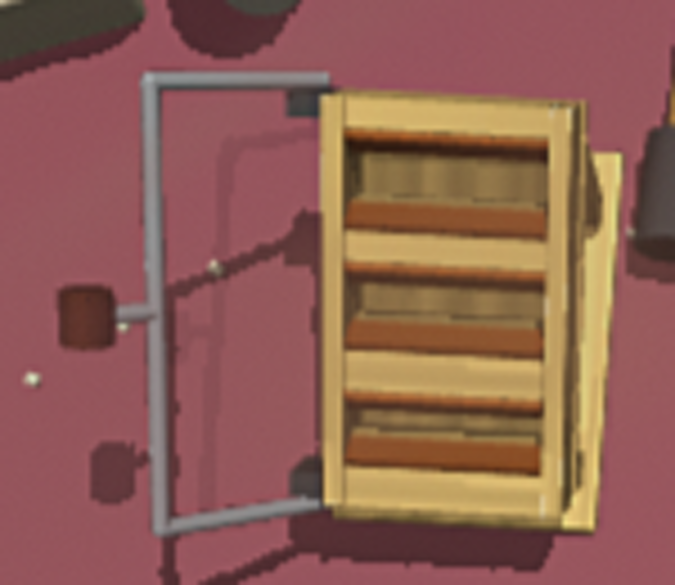

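View pics/c3.png

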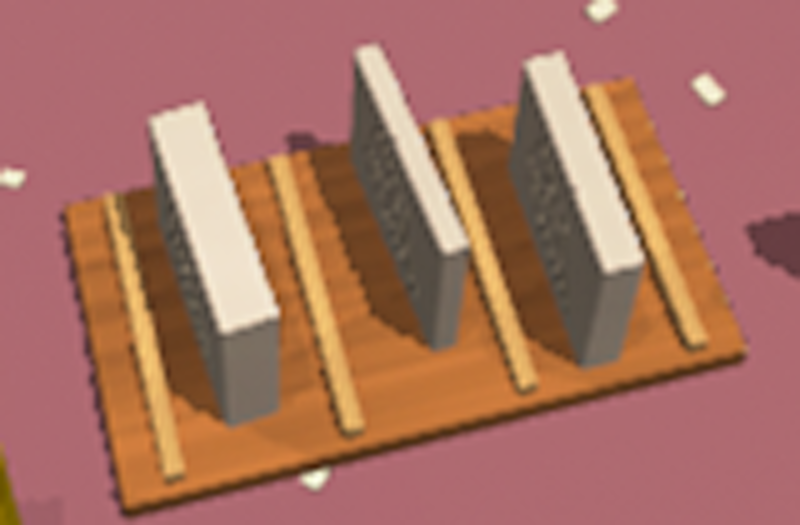

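View pics/c4.png

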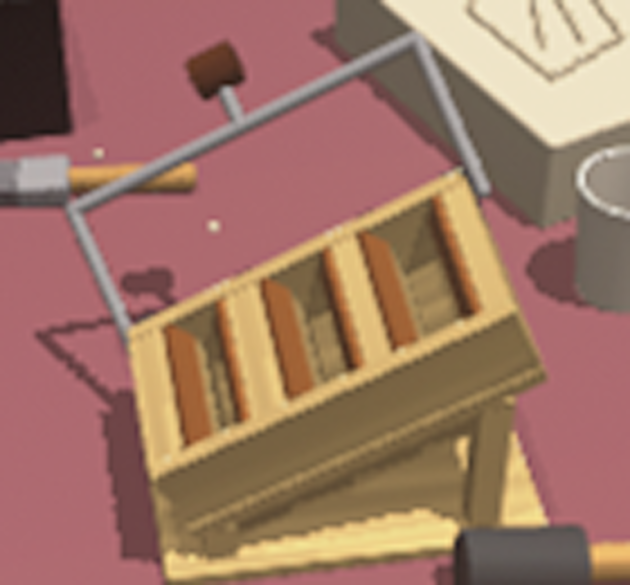

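```bash
cat > h.py <<'E'
import numpy as np, cv2
from workcell import bot, grab_frame
def cam(f):
    F=200/np.tan(np.radians(f["fovy"])/2); return F,np.array([f["cx"],f["cy"]]),np.array(f["R"]),np.array(f["t"])
def ray(f,uv):
    F,c,R,t=cam(f); d=np.array([(uv[0]-c[0])/F,(uv[1]-c[1])/F,1.]); return -R.T@t, R.T@d
def onz(f,uv,z):
    o,d=ray(f,uv); return o+d*(z-o[2])/d[2]
def tri(f,u,g,v):
    o1,d1=ray(f,u);o2,d2=ray(g,v); s=np.linalg.lstsq(np.c_[d1,-d2],o2-o1,rcond=None)[0]
    a=o1+s[0]*d1;b=o2+s[1]*d2; return (a+b)/2,np.linalg.norm(a-b)
def proj(f,X):
    F,c,R,t=cam(f); p=R@X+t; return F*p[:2]/p[2]+c
def tops(f,z=.105,roi=None):
    im=f["img"].astype(int); m=((im.min(2)>160)&(im.max(2)-im.min(2)<60)).astype(np.uint8)
    if roi: k=np.zeros_like(m);k[roi[1]:roi[3],roi[0]:roi[2]]=1;m*=k
    out=[]
    for c in cv2.findContours(m,cv2.RETR_EXTERNAL,cv2.CHAIN_APPROX_NONE)[0]:
        if cv2.contourArea(c)<60: continue
        P=np.array([onz(f,p,z)[:2] for p in c[:,0,:].astype(float)])*1000
        (cx,cy),(w,h),a=cv2.minAreaRect(P.astype(np.float32))
        L,W=max(w,h),min(w,h); A=a if w>h else a+90
        out.append((round(cx,1),round(cy,1),round(L,1),round(W,1),round((A+90)%180-90,1)))
    return sorted(out)
E
python3 - <<'E'
from h import *
T=grab_frame("top");S=grab_frame("side")
print(tops(T,.105,(370,145,440,250)));print(tops(S,.105,(255,255,415,360)))
t=lambda x,y:np.array([140+x/4.5-.4,95+y/4.5-.4]); s=lambda x,y:np.array([250+x/4.5-.4,70+y/4.5-.4])
C=dict(FL=(t(323,93),s(465,172)),NL=(t(323,505),s(130,338)),NR=(t(563,515),s(155,475)),FR=(t(583,102),s(520,312)),knob=(t(86,317),s(216,69)),stem=(t(152,314),s(240,122)),barF=(t(151,80),s(418,42)),barN=(t(160,530),s(73,209)))
P={}
for k,(a,b) in C.items():
    P[k],e=tri(T,a,S,b); print(k,P[k].round(4),round(e,4))
for a,b in [("FL","NL"),("FL","FR"),("NR","FR"),("NL","NR"),("barF","barN"),("knob","stem")]: print(a,b,np.linalg.norm(P[a]-P[b]))
E
```

```text
[(476.0, -230.4, 97.1, 22.2, -84.2), (560.8, -219.2, 95.4, 9.6, -83.3), (627.1, -240.6, 95.9, 15.3, -88.4)]
[(476.2, -231.5, 98.5, 22.5, -84.3), (560.8, -219.5, 97.6, 10.6, -83.6), (626.7, -241.0, 98.3, 16.0, -88.9)]
FL [0.7312 0.2525 0.1773] 0.0012
NL [0.5218 0.268  0.074 ] 0.0021
NR [0.513  0.1289 0.0877] 0.003
FR [0.7204 0.1103 0.1858] 0.0013
knob [0.6015 0.3671 0.1961] 0.0015
stem [0.6099 0.3401 0.1733] 0.0032
barF [0.7224 0.3326 0.2192] 0.0004
barN [0.501  0.3461 0.1209] 0.0025
FL NL 0.23398983047823235
FL FR 0.14289467650197962
NR FR 0.23017235665546582
NL NR 0.1400827663460568
barF barN 0.24261793886801075
knob stem 0.0362466102715111
```

```bash
cat > fit.py <<'E'
from h import *
from scipy.optimize import least_squares
from scipy.spatial.transform import Rotation as Ro
def GR(yaw): return Ro.from_euler('ZY',[yaw,-np.radians(25)]).as_matrix()
def kp(r,th,x):
    u=np.array([-81,113])/139.*r; c,s=np.cos(th),np.sin(th)
    return np.array([x,74+u[0]*c+u[1]*s,20-u[0]*s+u[1]*c])/1000
E
python3 - <<'E'
from fit import *
T=grab_frame("top");S=grab_frame("side")
t=lambda x,y:np.array([140+x/4.5-.4,95+y/4.5-.4]); s=lambda x,y:np.array([250+x/4.5-.4,70+y/4.5-.4])
obs=[("FL",t(323,93),s(465,172)),("NL",t(323,505),s(130,338)),("NR",t(563,515),s(155,475)),("FR",t(583,102),s(520,312)),("knob",t(86,317),s(216,69)),("barF",t(151,80),s(418,42)),("barN",t(160,530),s(73,209))]
def pts(p):
    R=GR(p[3]);o=p[:3]
    L=dict(FL=(.115,.07,.048),NL=(-.115,.07,.048),NR=(-.115,-.07,.048),FR=(.115,-.07,.048),knob=kp(139,p[4],p[5]*1000),barF=kp(101,p[4],117),barN=kp(101,p[4],-117))
    return {k:o+R@np.array(v) for k,v in L.items()}
def res(p,full=False):
    P=pts(p);r=[]
    for k,a,b in obs: r+=[proj(T,P[k])-a,proj(S,P[k])-b]
    if full:
        for i,(k,a,b) in enumerate(obs): print(k,r[2*i].round(1),r[2*i+1].round(1))
    return np.concatenate(r)
f=least_squares(res,[.62,.19,.09,-.08,1.2,0],loss='soft_l1'); print(f.x.round(4),f.cost); res(f.x,True)
np.save("gauge.npy",f.x)
p=f.x;R=GR(p[3])
for n,im,c in (("top",T,(140,95)),("side",S,(250,70))):
    a=im["img"][:,:,::-1].copy(); a=cv2.resize(a[c[1]:c[1]+130,c[0]:c[0]+150],None,fx=4.5,fy=4.5,interpolation=cv2.INTER_CUBIC)
    for x,w in ((-70,15),(0,21),(70,27)):
        for q in ((w/2+10,48),(w/2,0)):
            poly=[proj(im,p[:3]+R@np.array([x+sx*q[0],sy*56,q[1]])/1000) for sx,sy in((1,1),(1,-1),(-1,-1),(-1,1))]
            cv2.polylines(a,[np.round((np.array(poly)-c+.4)*4.5).astype(int)],True,(0,0,255) if q[1] else (255,0,0),1)
    poly=[proj(im,p[:3]+R@np.array([sx*115,sy*70,48])/1000) for sx,sy in((1,1),(1,-1),(-1,-1),(-1,1))]
    cv2.polylines(a,[np.round((np.array(poly)-c+.4)*4.5).astype(int)],True,(0,255,0),1)
    cv2.imwrite(f"pics/ov_{n}.png",a)
E
```

```text
[ 0.6412  0.1879  0.0909 -0.0658  1.4475 -0.0027] 10.553881709110284
FL [-0.4 -0.5] [-0.6 -1.5]
NL [-0.2 -1.1] [-0.6 -2.6]
NR [ 1.1 -0.2] [-0.6  1.4]
FR [-0.8  0.7] [-0.2  0.2]
knob [ 0.4 -0.3] [-0.   0.9]
barF [0.3 0.9] [-1. -0.]
barN [ 0.4 -3.3] [ 1.9 -0.3]
```

View pics/ov_top.png

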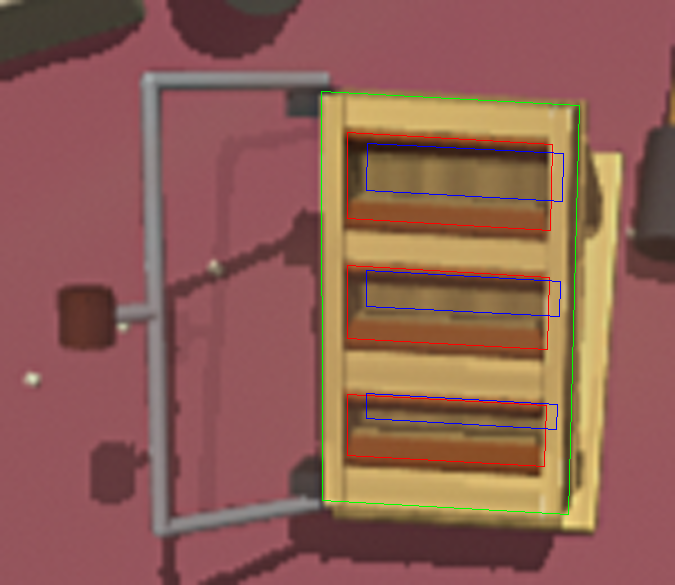

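View pics/ov_side.png

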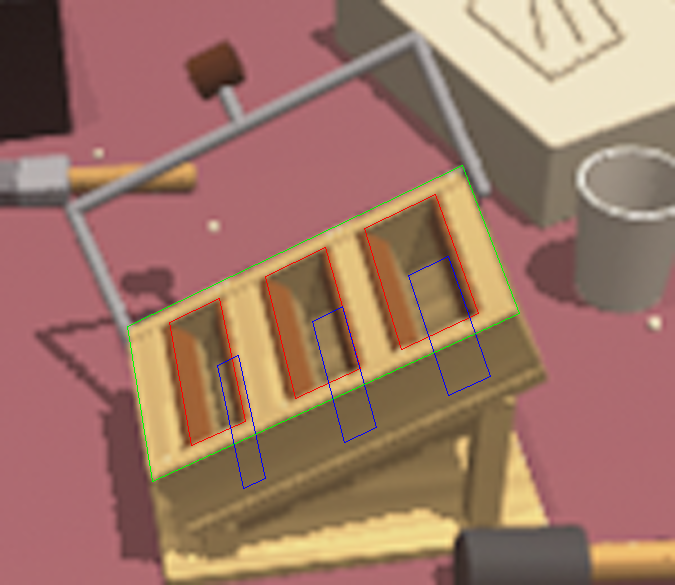

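```bash
python3 - <<'E'
import cv2
a=cv2.imread("pics/top0.png"); b=cv2.imread("pics/side0.png")
cv2.imwrite("pics/d1.png",cv2.resize(a[112:214,205:275],None,fx=8,fy=8,interpolation=cv2.INTER_CUBIC)[:600+216])
cv2.imwrite("pics/d2.png",cv2.resize(b[105:180,275:375],None,fx=8,fy=8,interpolation=cv2.INTER_CUBIC))
x=cv2.imread("pics/d1.png")
cv2.imwrite("pics/d1a.png",x[:420]);cv2.imwrite("pics/d1b.png",x[400:])
E
```

```text
(no output)
```

View pics/d1a.png

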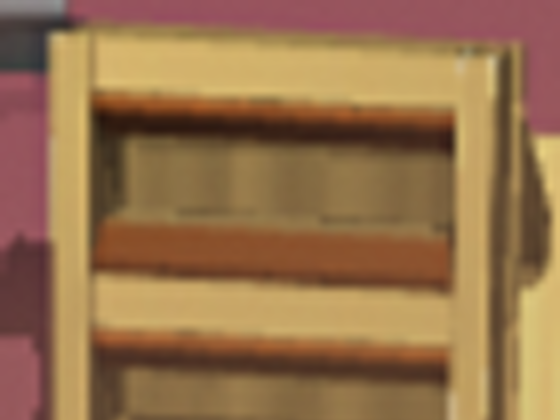

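View pics/d1b.png

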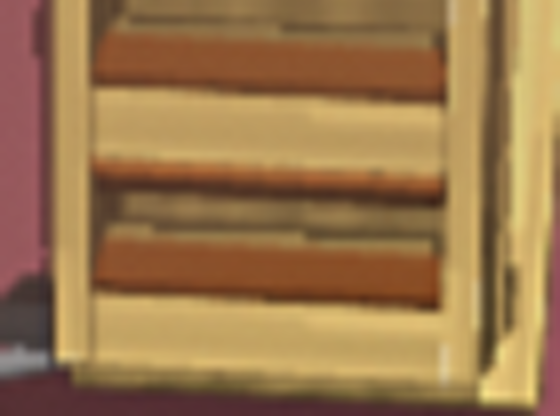

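View pics/d2.png

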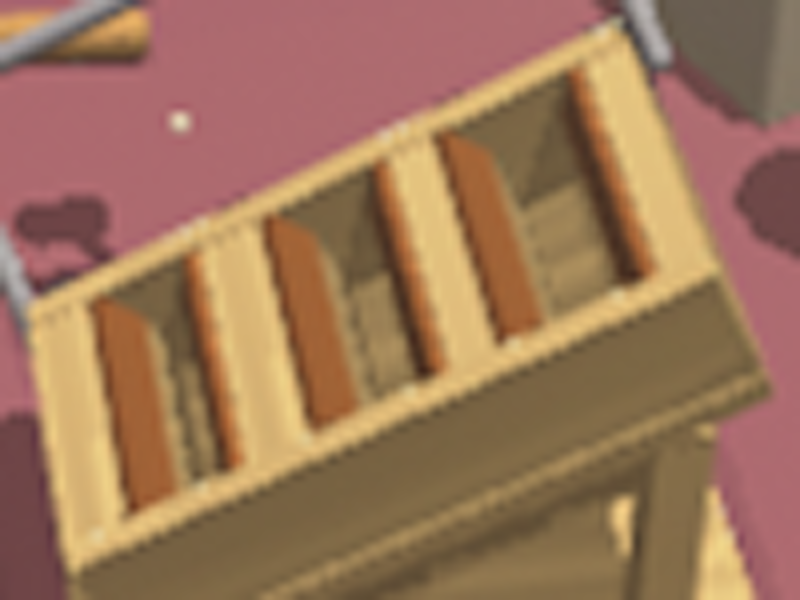

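```bash
cat > g2.py <<'E'
from fit import *
T=grab_frame("top");S=grab_frame("side")
t=lambda q:np.array([205+q[0]/8-.45,112+q[1]/8-.45]); s=lambda q:np.array([275+q[0]/8-.45,105+q[1]/8-.45])
tp=[(92,95),(453,113),(450,290),(92,270),(92,332),(450,350),(443,500),(93,487),(92,557),(443,578),(438,705),(93,690),(50,32),(495,47),(480,783),(55,760)]
sp=[(575,70),(655,272),(505,342),(440,135),(378,162),(440,370),(315,430),(265,218),(190,255),(238,463),(130,515),(92,300),(618,18),(720,268),(75,575),(30,305)]
M=[]
for x,w in((70,47),(0,41),(-70,35)): M+=[(x+w/2,56,48),(x+w/2,-56,48),(x-w/2,-56,48),(x-w/2,56,48)]
M+=[(115,70,48),(115,-70,48),(-115,-70,48),(-115,70,48)]
M=np.array(M)/1000
from scipy.optimize import least_squares
def res(p):
    R=Ro.from_euler('ZYX',[p[3],-p[4],p[5] if len(p)>5 else 0]).as_matrix(); o=p[:3]
    return np.concatenate([np.r_[proj(T,o+R@m)-t(a),proj(S,o+R@m)-s(b)] for m,a,b in zip(M,tp,sp)])
f=least_squares(res,[.64,.19,.09,-.06,.436,0],loss='soft_l1',f_scale=.7);print(f.x.round(4),f.cost)
f=least_squares(lambda p:res(np.r_[p,np.radians(25),0]),[.64,.19,.09,-.06],loss='soft_l1',f_scale=.7);print(f.x.round(4),f.cost)
r=res(np.r_[f.x,np.radians(25)]).reshape(-1,4);print(r.round(1))
np.save("g4.npy",f.x)
E
python3 g2.py
```

```text
[ 0.6406  0.1891  0.0883 -0.0556  0.4319 -0.031 ] 12.746761982797448
[ 0.641   0.1905  0.088  -0.0606] 14.316821800167249
[[-0.3  1.2 -0.8 -0.2]
 [ 0.1  1.2 -1.1  0.8]
 [ 0.1 -1.8  0.8 -0. ]
 [-0.3 -1.6  0.4 -0.8]
 [-0.2  1.  -0.4 -0. ]
 [-0.1  1.1 -0.3  0.7]
 [ 0.5 -1.5  1.  -0.1]
 [-0.3 -2.2  0.4 -0.6]
 [-0.1  1.5 -0.5 -0.3]
 [ 0.2  1.1 -0.4  0.9]
 [ 0.6 -1.4  1.2 -0.1]
 [-0.2 -1.7  0.7 -0.5]
 [-0.8 -0.1 -0.1 -0.2]
 [ 0.8  0.9  0.   1.2]
 [ 0.6 -0.5 -0.5  0.4]
 [-0.8 -0.4 -0.7 -0.2]]
```

```bash
cat >> h.py <<'E'
from scipy.spatial.transform import Rotation as Ro
def st():
    s=bot.observe(); R=Ro.from_euler('xyz',s["tool_rot"]).as_matrix()
    print("t",round(s["clock"],2),"p",s["position"].round(4),"q",s["qpos"].round(3),"F",s["force"].round(1),"w",round(s["grip_width"],4))
    print("toolx",R[:,0].round(3),"y",R[:,1].round(3),"z",R[:,2].round(3)); return s["position"],R
E
python3 - <<'E'
from h import *
st()
E
timeout 60 python3 -m pendant '[[-40,0,0,0],[-40,0,0,0],[-40,0,0,0]]' 1 20
python3 -c "
from h import *
st()"
```

```text
t 0.45 p [0.203  0.5911 0.2312] q [-1.31   0.521 -0.036  1.6    0.021  1.021 -0.113] F [-0.4 -0.6  0. ] w 0.0851
toolx [-0. -0. -1.] y [ 0.325  0.946 -0.   ] z [ 0.946 -0.325  0.   ]
clock: 0.82
position: [0.203, 0.591, 0.3527]
tool_rot: [2.111, 1.571, 1.781]
force: [0.5, 0.8, 0.2]
grip_width: 0.0855
t 0.82 p [0.203  0.591  0.3527] q [-1.315  0.427 -0.029  1.437  0.012  1.278 -0.105] F [0.5 0.8 0.2] w 0.0855
toolx [-0.  0. -1.] y [0.325 0.946 0.   ] z [ 0.946 -0.325 -0.   ]
```

```bash
python3 -m pendant '[[0,0,0,9.5],[0,0,0,9.5],[0,0,0,9.5],[0,0,0,9.5],[0,0,0,9.5],[0,0,0,9.5],[0,0,0,9.5]]'
python3 -c "
from h import *
st()"
```

```text
clock: 1.7
position: [0.203, 0.5911, 0.3513]
tool_rot: [-2.01, 1.571, 2.776]
force: [-0.2, -0.3, -0.8]
grip_width: 0.0858
t 1.7 p [0.203  0.5911 0.3513] q [-1.478  0.434  0.215  1.448 -0.094  1.269 -1.181] F [-0.2 -0.3 -0.8] w 0.0858
toolx [-0.  0. -1.] y [ 0.997  0.074 -0.   ] z [ 0.074 -0.997 -0.   ]
```

```bash
python3 -m pendant '[[0,30,60,0],[0,30,60,0],[0,40,60,0],[0,40,60,0],[0,40,60,0],[0,40,60,0],[0,40,60,0],[0,40,60,0],[0,40,60,0],[0,40,60,0]]'
python3 -c "
from h import *
st()"
```

```text
clock: 2.95
position: [0.5781, 0.0898, 0.3515]
tool_rot: [2.179, 1.57, 0.688]
force: [0.7, 1.1, 0.4]
grip_width: 0.0857
t 2.95 p [0.5781 0.0898 0.3515] q [-0.594  0.385  0.481  1.567 -0.185  1.235 -0.003] F [0.7 1.1 0.4] w 0.0857
toolx [ 0.  0. -1.] y [0.997 0.08  0.   ] z [ 0.08  -0.997 -0.   ]
```

```bash
python3 -m pendant '[[0,60,30,0],[0,60,30,0],[0,60,30,0],[0,60,20,0],[0,60,0,0],[0,60,0,0]]'
python3 -c "
from h import *
st()"; python3 -m pendant '[[0,60,0,0],[0,60,0,0],[0,60,0,0]]'
python3 -c "
from h import *
st()"
```

```text
clock: 3.7
position: [0.8572, -0.005, 0.3633]
tool_rot: [2.363, 1.532, 0.805]
force: [0.1, -2.7, 1.1]
grip_width: 0.0856
t 3.7 p [ 0.8572 -0.005   0.3633] q [-0.191  1.001  0.66   0.499 -0.581  1.703  0.119] F [ 0.1 -2.7  1.1] w 0.0856
toolx [ 0.027  0.028 -0.999] y [1.    0.012 0.027] z [ 0.013 -1.    -0.028]
clock: 4.08
position: [0.8698, -0.0178, 0.3854]
tool_rot: [2.608, 1.534, 1.015]
force: [0.1, -1.3, 0.9]
grip_width: 0.0852
t 4.08 p [ 0.8698 -0.0178  0.3854] q [-0.097  1.145  1.184  0.195 -1.147  1.899  0.062] F [ 0.1 -1.3  0.9] w 0.0852
toolx [ 0.02   0.032 -0.999] y [ 1.    -0.022  0.019] z [-0.022 -0.999 -0.032]
```

```bash
python3 -m pendant '[[0,-50,0,0],[0,-50,0,0],[0,0,0,0]]'
python3 -c "
from h import *
st()"
```

```text
clock: 4.45
position: [0.8296, -0.0136, 0.3881]
tool_rot: [2.48, 1.532, 0.885]
force: [0.9, 0.9, 1.0]
grip_width: 0.0852
t 4.45 p [ 0.8296 -0.0136  0.3881] q [-0.302  1.056  1.263  0.623 -1.064  1.805  0.275] F [0.9 0.9 1. ] w 0.0852
toolx [ 0.025  0.03  -0.999] y [ 0.999 -0.025  0.024] z [-0.024 -0.999 -0.031]
```

```bash
cat >> h.py <<'E'
def need(tgt,az=None):
    p,R=st(); d=R.T@(np.array(tgt)-p)*1000
    a=np.degrees(np.arctan2(R[1,1],R[0,1])); print("tool delta",d.round(0),"az",round(a,1),"turn(tool x)",None if az is None else round(a-az,1))
E
python3 -c "
from h import *
need([.5608,-.2194,.30],6.5)"; 
python3 -m pendant '[[0,-30,0,0],[0,-60,20,-2],[0,-60,45,-3],[0,-60,45,-3],[0,-50,45,0],[0,0,45,0],[0,0,0,0]]' 0.18
python3 -c "
from h import *
need([.5608,-.2194,.20],6.5)"
```

```text
t 4.45 p [ 0.8296 -0.0136  0.3881] q [-0.302  1.056  1.263  0.623 -1.064  1.805  0.275] F [0.9 0.9 1. ] w 0.0852
toolx [ 0.025  0.03  -0.999] y [ 0.999 -0.025  0.024] z [-0.024 -0.999 -0.031]
tool delta [  75. -266.  215.] az -1.4 turn(tool x) -7.9
clock: 5.32
position: [0.6212, -0.2011, 0.379]
tool_rot: [2.215, 1.532, 0.748]
force: [-0.2, 1.0, -0.5]
grip_width: 0.0506
t 5.33 p [ 0.6212 -0.2011  0.379 ] q [-0.397  0.796  1.329  1.366 -0.806  1.547  0.963] F [-0.2  1.  -0.5] w 0.0506
toolx [ 0.029  0.027 -0.999] y [0.994 0.103 0.031] z [ 0.104 -0.994 -0.023]
tool delta [177. -67.  16.] az 5.9 turn(tool x) -0.6
```

```bash
python3 -m pendant '[[30,-30,8,0],[50,-37,8,0],[50,0,0,0],[0,0,0,0]]'
python3 -c "
from h import *
need([.5608,-.2194,.082],6.5)
f=grab_frame('wrist');cv2.imwrite('pics/w1.png',f['img'][:,:,::-1]);f=grab_frame('side');cv2.imwrite('pics/s1.png',f['img'][:,:,::-1])"
```

```text
clock: 5.82
position: [0.5603, -0.2158, 0.2443]
tool_rot: [2.338, 1.533, 0.876]
force: [0.2, -0.5, 0.9]
grip_width: 0.0504
t 5.83 p [ 0.5603 -0.2158  0.2443] q [-0.419  0.836  1.264  1.7   -0.876  1.27   1.161] F [ 0.2 -0.5  0.9] w 0.0504
toolx [ 0.024  0.029 -0.999] y [0.994 0.108 0.027] z [ 0.109 -0.994 -0.026]
tool delta [162.  -4.   8.] az 6.2 turn(tool x) -0.3
```

View pics/w1.png

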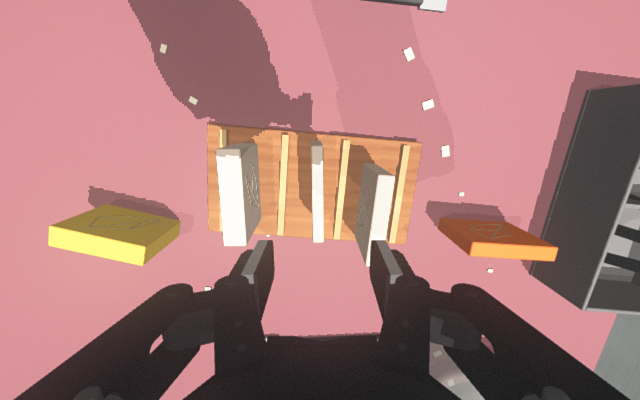

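View pics/s1.png

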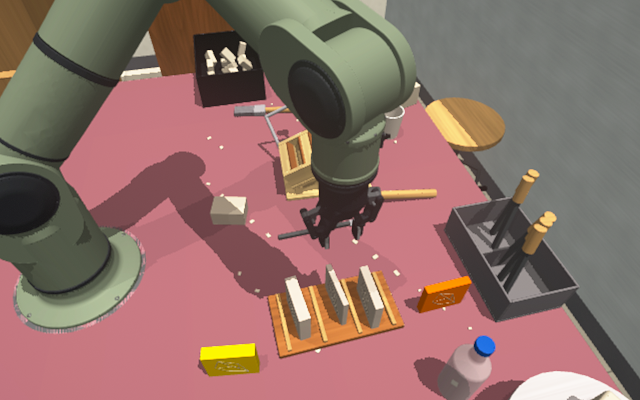

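```bash
python3 -m pendant '[[45,-2,4,0],[45,-1,4,0],[40,0,0,0],[30,0,0,0],[0,0,0,0]]'
python3 -c "
from h import *
need([.5608,-.2194,.082],6.5)"
```

```text
clock: 6.55
position: [0.5631, -0.2209, 0.0864]
tool_rot: [2.257, 1.532, 0.795]
force: [-1.1, -0.4, 0.5]
grip_width: 0.0501
t 6.55 p [ 0.5631 -0.2209  0.0864] q [-0.33   0.999  1.066  1.812 -1.085  1.035  1.309] F [-1.1 -0.4  0.5] w 0.0501
toolx [ 0.027  0.028 -0.999] y [0.994 0.108 0.03 ] z [ 0.109 -0.994 -0.025]
tool delta [ 4. -2. -2.] az 6.2 turn(tool x) -0.3
```

Close on it.

```bash
python3 -m pendant '[[4,-2,0,0],[0,0,0,0],[0,0,0,0],[0,0,0,0]]' -1 30
python3 -m pendant '[[-15,0,0,0],[-25,0,0,0],[-40,0,0,0],[-40,0,0,0],[-40,0,0,0],[-30,0,0,0]]'
python3 -c "
from h import *
need([.5608,-.2194,.082],-3.4)
f=grab_frame('wrist');cv2.imwrite('pics/w2.png',f['img'][:,:,::-1])"
```

```text
clock: 7.05
position: [0.5604, -0.2214, 0.0833]
tool_rot: [2.231, 1.532, 0.768]
force: [-3.5, 0.4, 8.7]
grip_width: 0.0114
clock: 7.8
position: [0.5548, -0.2268, 0.2753]
tool_rot: [2.208, 1.531, 0.744]
force: [-0.1, 0.4, -1.3]
grip_width: 0.0114
t 7.8 p [ 0.5548 -0.2268  0.2753] q [-0.412  0.801  1.291  1.67  -0.838  1.31   1.152] F [-0.1  0.4 -1.3] w 0.0114
toolx [ 0.029  0.027 -0.999] y [0.994 0.106 0.032] z [ 0.107 -0.994 -0.024]
tool delta [194.   1.  -2.] az 6.1 turn(tool x) 9.5
```

View pics/w2.png

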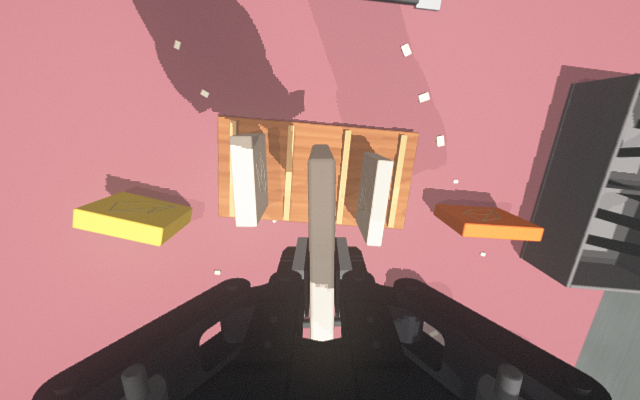

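```bash
python3 -m pendant '[[0,0,-30,1.5],[0,0,-50,2],[0,0,-55,2],[0,0,-55,2],[0,0,-55,2],[0,0,-55,0],[0,0,-50,0],[0,0,-40,0],[0,0,0,0]]'
python3 -c "
from h import *
need([.561,.192,.22],-3.4)"
```

```text
clock: 8.98
position: [0.5538, 0.1657, 0.2834]
tool_rot: [2.416, 1.532, 0.792]
force: [0.2, -0.3, -0.5]
grip_width: 0.0115
t 8.97 p [0.5538 0.1657 0.2834] q [-1.158  0.808  1.385  1.731 -0.859  1.312  0.357] F [ 0.2 -0.3 -0.5] w 0.0115
toolx [ 0.027  0.028 -0.999] y [ 0.998 -0.054  0.026] z [-0.053 -0.998 -0.029]
tool delta [ 64.   4. -25.] az -3.1 turn(tool x) 0.3
```

```bash
python3 -m pendant '[[20,4,-25,0.3],[40,0,0,0],[0,0,0,0]]'
python3 -c "
from h import *
need([.561,.192,.155],-3.4)
for n in ('wrist','side','top'):
  f=grab_frame(n);cv2.imwrite('pics/%s3.png'%n,f['img'][:,:,::-1])"
```

```text
clock: 9.35
position: [0.5601, 0.189, 0.222]
tool_rot: [2.464, 1.535, 0.829]
force: [-0.5, -0.3, -1.1]
grip_width: 0.0116
t 9.35 p [0.5601 0.189  0.222 ] q [-1.148  0.884  1.309  1.766 -0.944  1.234  0.359] F [-0.5 -0.3 -1.1] w 0.0116
toolx [ 0.024  0.026 -0.999] y [ 0.998 -0.064  0.022] z [-0.064 -0.998 -0.028]
tool delta [67. -1. -1.] az -3.7 turn(tool x) -0.3
```

View pics/wrist3.png

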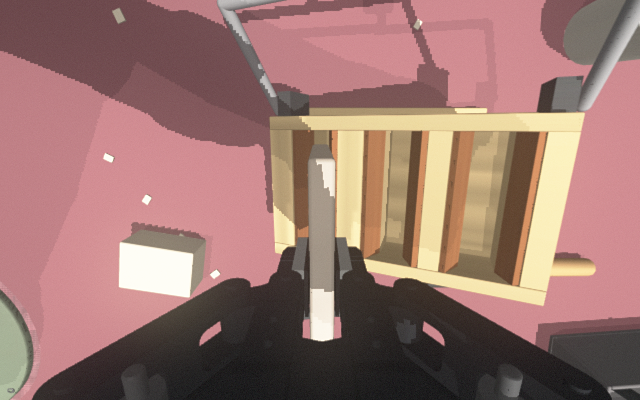

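View pics/side3.png

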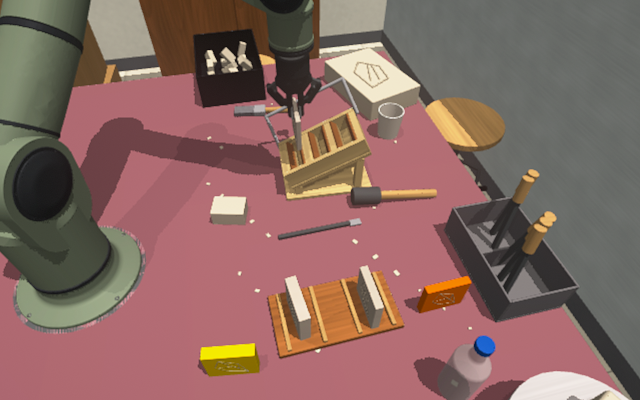

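View pics/top3.png

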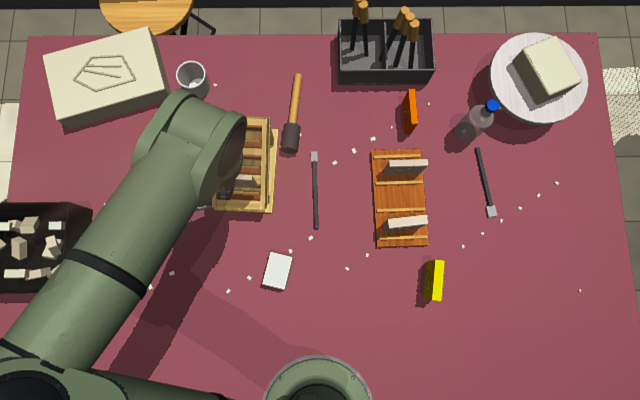

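```bash
cat > ov.py <<'E'
from fit import *
p=np.load("g4.npy"); G=GR(p[3]); 
def g2w(v): return p[:3]+G@np.array(v)/1000
def overlay(f,name,extra=()):
    a=f["img"][:,:,::-1].copy()
    for x,w in ((-70,35),(0,41),(70,47)):
        poly=[proj(f,g2w([x+sx*w/2,sy*56,48])) for sx,sy in((1,1),(1,-1),(-1,-1),(-1,1))]
        cv2.polylines(a,[np.round(poly).astype(int)],True,(255,0,0),1)
    poly=[proj(f,g2w([sx*115,sy*70,48])) for sx,sy in((1,1),(1,-1),(-1,-1),(-1,1))]
    cv2.polylines(a,[np.round(poly).astype(int)],True,(0,255,0),1)
    for e in extra: cv2.circle(a,tuple(int(v) for v in np.round(proj(f,np.array(e)))),3,(255,0,255),-1)
    cv2.imwrite(name,a)
E
python3 -c "
from ov import *
f=grab_frame('wrist');overlay(f,'pics/ow3.png',[g2w([-70,0,30])])"
```

```text
(no output)
```

View pics/ow3.png

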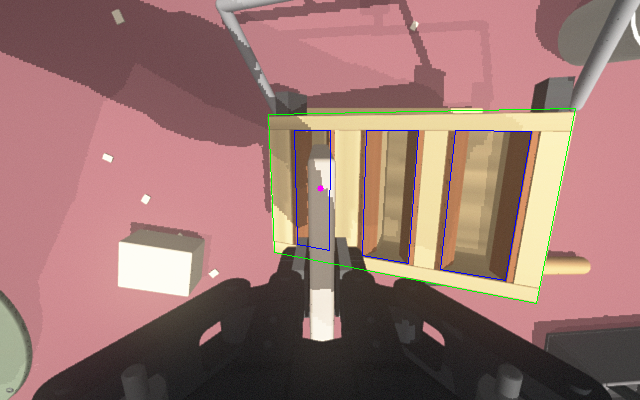

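```bash
python3 -m pendant '[[30,1,-3,0],[20,0,0,0],[8,0,0,0],[0,0,0,0]]'
python3 -c "
from h import *
need([.562,.192,.150],-3.4)"
```

```text
clock: 10.05
position: [0.5637, 0.1936, 0.1657]
tool_rot: [2.431, 1.533, 0.797]
force: [-2.6, -0.5, -2.2]
grip_width: 0.0111
t 10.05 p [0.5637 0.1936 0.1657] q [-1.122  0.943  1.235  1.807 -1.023  1.151  0.403] F [-2.6 -0.5 -2.2] w 0.0111
toolx [ 0.027  0.027 -0.999] y [ 0.998 -0.064  0.025] z [-0.063 -0.998 -0.029]
tool delta [16. -2.  2.] az -3.6 turn(tool x) -0.2
```

```bash
python3 -m pendant '[[0,-3,1,0],[5,0,0,0],[4,0,0,0],[0,0,0,0]]'
python3 -c "
from ov import *
from h import *
need([.562,.192,.150],-3.4)
overlay(grab_frame('wrist'),'pics/ow4.png')"
```

```text
clock: 10.55
position: [0.5609, 0.1933, 0.1562]
tool_rot: [2.431, 1.532, 0.797]
force: [-0.4, -0.4, -1.0]
grip_width: 0.0115
t 10.55 p [0.5609 0.1933 0.1562] q [-1.122  0.95   1.224  1.821 -1.037  1.135  0.414] F [-0.4 -0.4 -1. ] w 0.0115
toolx [ 0.027  0.027 -0.999] y [ 0.998 -0.063  0.025] z [-0.063 -0.998 -0.029]
tool delta [6. 1. 1.] az -3.6 turn(tool x) -0.2
```

View pics/ow4.png

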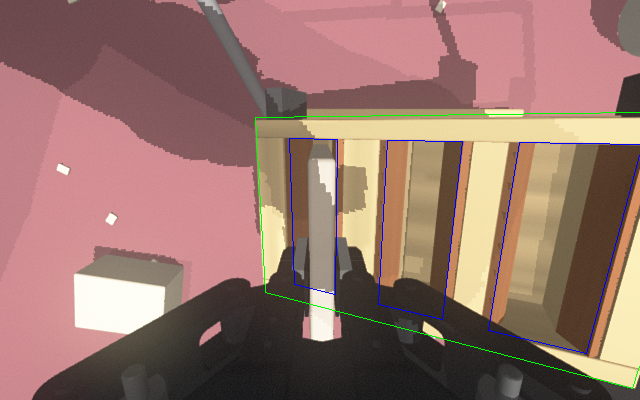

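```bash
python3 -m pendant '[[4,0,0,0],[4,0,0,0],[4,0,0,0],[0,0,0,0]]'
python3 -c "
from h import *
need([.562,.192,.150],-3.4)"
```

```text
clock: 11.1
position: [0.5627, 0.1934, 0.1466]
tool_rot: [2.39, 1.529, 0.755]
force: [-4.7, 0.1, 34.6]
grip_width: 0.0117
t 11.1 p [0.5627 0.1934 0.1466] q [-1.115  0.96   1.211  1.827 -1.054  1.119  0.425] F [-4.7  0.1 34.6] w 0.0117
toolx [ 0.031  0.029 -0.999] y [ 0.998 -0.064  0.029] z [-0.063 -0.998 -0.031]
tool delta [-3. -1.  1.] az -3.7 turn(tool x) -0.3
```

```bash
python3 -m pendant '[[-3,-1,0,0],[0,-2,0,0],[0,-3,0,0],[0,-3,0,0]]' -0.48
python3 -c "
from ov import *
from h import *
need([.562,.192,.150],-3.4)
overlay(grab_frame('wrist'),'pics/ow5.png')
f=grab_frame('side');cv2.imwrite('pics/s5.png',cv2.resize(f['img'][40:220,240:400,::-1],None,fx=3.3,fy=3.3,interpolation=cv2.INTER_CUBIC))"
```

```text
clock: 11.6
position: [0.5519, 0.1942, 0.147]
tool_rot: [2.433, 1.532, 0.799]
force: [0.0, -0.1, -1.0]
grip_width: 0.0225
t 11.6 p [0.5519 0.1942 0.147 ] q [-1.133  0.952  1.217  1.85  -1.051  1.114  0.427] F [ 0.  -0.1 -1. ] w 0.0225
toolx [ 0.027  0.028 -0.999] y [ 0.998 -0.063  0.025] z [-0.063 -0.998 -0.029]
tool delta [-3. 10.  1.] az -3.6 turn(tool x) -0.2
```

View pics/ow5.png

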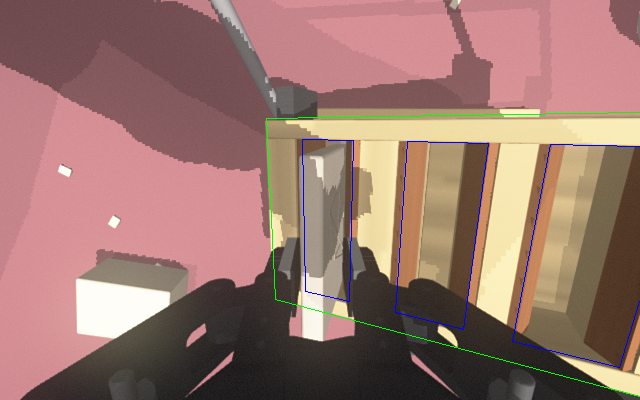

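View pics/s5.png

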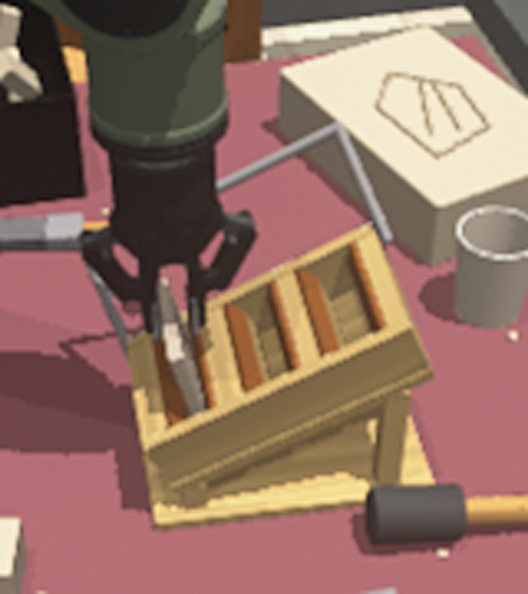

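```bash
python3 -m pendant '[[2,-3,0,0],[2,-4,0,0],[2,-4,0,0],[3,-4,0,0],[3,-2,0,0],[0,0,0,0]]'
python3 -c "
from ov import *
from h import *
need([.562,.192,.150],-3.4)
overlay(grab_frame('wrist'),'pics/ow6.png')
f=grab_frame('side');cv2.imwrite('pics/s6.png',cv2.resize(f['img'][40:220,240:400,::-1],None,fx=3.3,fy=3.3,interpolation=cv2.INTER_CUBIC))"
```

```text
clock: 12.45
position: [0.5355, 0.1956, 0.1346]
tool_rot: [2.433, 1.532, 0.799]
force: [-0.3, -0.5, 0.7]
grip_width: 0.0225
t 12.45 p [0.5355 0.1956 0.1346] q [-1.156  0.952  1.207  1.898 -1.073  1.081  0.446] F [-0.3 -0.5  0.7] w 0.0225
toolx [ 0.027  0.028 -0.999] y [ 0.998 -0.063  0.025] z [-0.063 -0.998 -0.029]
tool delta [-15.  27.   1.] az -3.6 turn(tool x) -0.2
```

View pics/ow6.png

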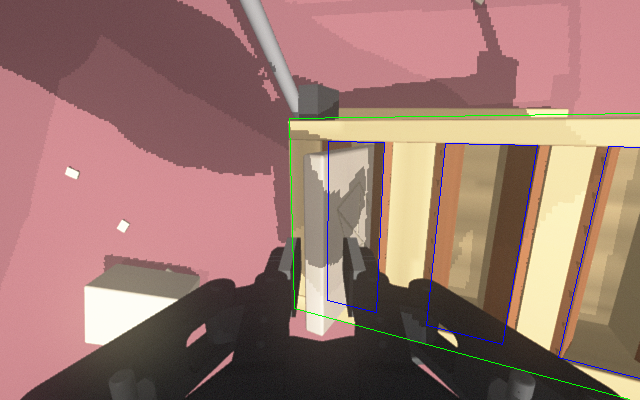

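View pics/s6.png

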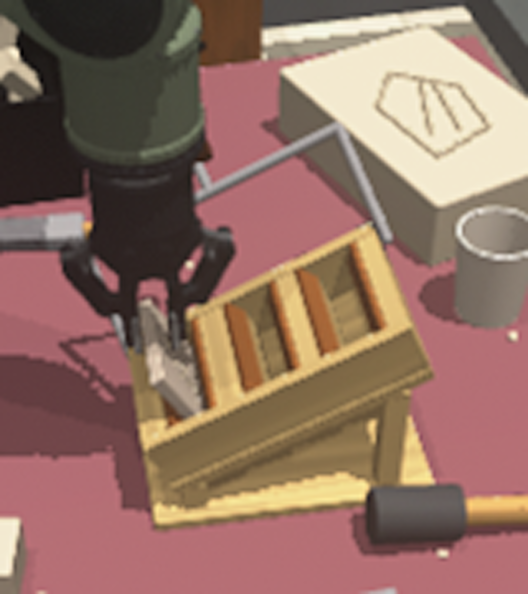

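```bash
cat >> ov.py <<'E'
def topline(f,a,b):
    # midpoints of the two ends of tablet's top face; height z at which they are 100 mm apart (edge level)
    from scipy.optimize import brentq
    g=lambda z:np.linalg.norm(onz(f,a,z)-onz(f,b,z))-.1
    z=brentq(g,.02,.22); m=(onz(f,a,z)+onz(f,b,z))/2
    print("top mid",m.round(4),"gauge frame",((G.T@(m-p[:3]))*1000).round(1))
E
python3 - <<'E'
from ov import *
f=grab_frame('wrist')
a=cv2.resize(f['img'][130:350,270:400,::-1],None,fx=3.5,fy=3.5,interpolation=cv2.INTER_CUBIC)
cv2.imwrite('pics/z6.png',a[:600]); cv2.imwrite('pics/z6b.png',a[-300:])
topline(f,(316,155),(316,334))
E
```

```text
top mid [0.5338 0.1986 0.1389] gauge frame [-75.8   1.5  91.5]
```

View pics/z6.png

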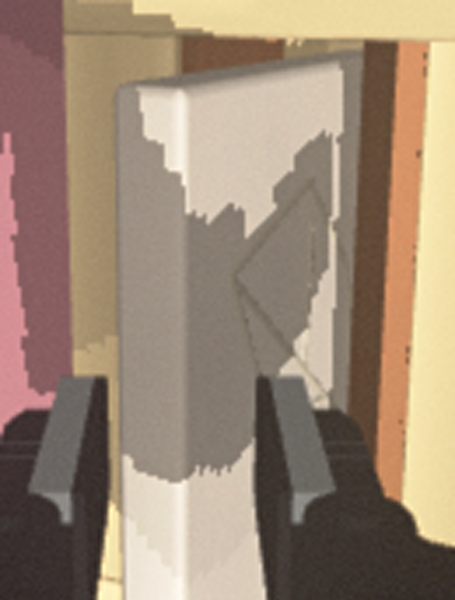

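View pics/z6b.png

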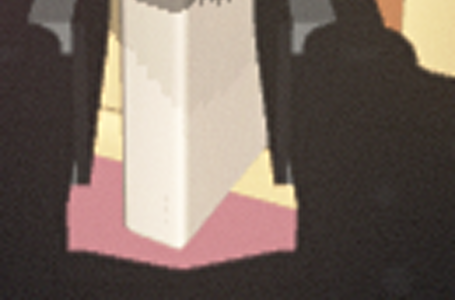

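```bash
python3 -m pendant '[[0,0,0,0],[0,0,0,0],[-15,0,0,0],[-40,0,0,0],[-50,0,0,0],[-30,0,0,0]]' 0
python3 -c "
from ov import *
from h import *
need([.627,-.2408,.28],1.4)
overlay(grab_frame('wrist'),'pics/ow7.png')"
```

```text
clock: 13.35
position: [0.5322, 0.1912, 0.2727]
tool_rot: [2.396, 1.531, 0.762]
force: [-0.1, -0.4, -0.6]
grip_width: 0.0431
t 13.35 p [0.5322 0.1912 0.2727] q [-1.232  0.792  1.374  1.778 -0.852  1.269  0.299] F [-0.1 -0.4 -0.6] w 0.0431
toolx [ 0.029  0.028 -0.999] y [ 0.998 -0.064  0.027] z [-0.063 -0.998 -0.029]
tool delta [-17. 122. 425.] az -3.7 turn(tool x) -5.1
```

View pics/ow7.png

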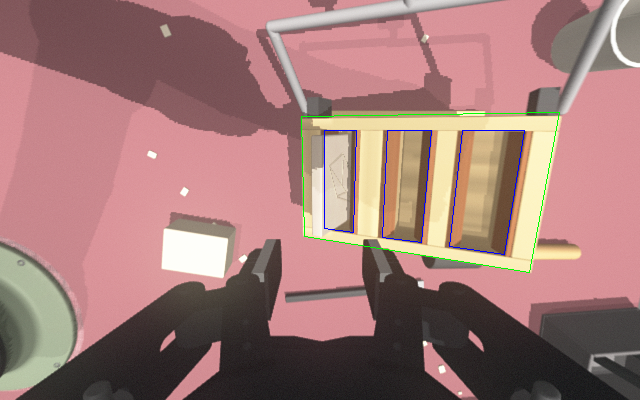

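```bash
python3 -c "
from ov import *
f=grab_frame('wrist')
cv2.imwrite('pics/z7.png',cv2.resize(f['img'][105:255,290:420,::-1],None,fx=4,fy=4,interpolation=cv2.INTER_CUBIC))"
```

```text
(no output)
```

View pics/z7.png

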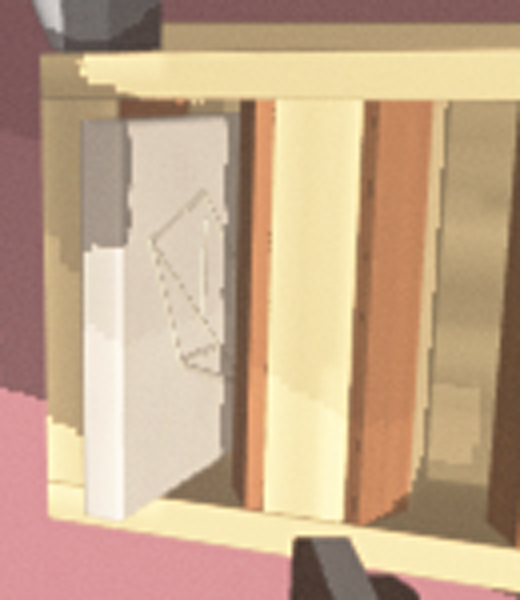

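```bash
python3 -c "
from ov import *
f=grab_frame('wrist'); topline(f,(315.8,135),(316,234)); topline(f,(315.8,135),(316,235))"
python3 -m pendant '[[0,15,40,-1],[0,15,55,-1],[0,15,60,-1],[0,15,60,-1],[0,15,60,-1],[0,15,60,0],[0,15,55,0],[0,10,35,0],[0,5,0,0],[0,0,0,0]]' 0.18
python3 -c "
from h import *
need([.627,-.2408,.2],1.4)"
```

```text
top mid [0.5328 0.1992 0.1333] gauge frame [-79.2   2.1  86.9]
top mid [0.5328 0.1993 0.1364] gauge frame [-77.9   2.2  89.7]
clock: 14.75
position: [0.6487, -0.2334, 0.2604]
tool_rot: [2.368, 1.532, 0.822]
force: [-0.0, -0.1, 0.1]
grip_width: 0.0508
t 14.75 p [ 0.6487 -0.2334  0.2604] q [-0.281  0.863  1.106  1.426 -0.815  1.33   0.901] F [-0.  -0.1  0.1] w 0.0508
toolx [ 0.026  0.028 -0.999] y [0.999 0.024 0.027] z [ 0.025 -0.999 -0.027]
tool delta [ 60. -23.   9.] az 1.4 turn(tool x) -0.0
```

```bash
python3 -m pendant '[[30,-23,6,0],[40,0,4,0],[40,0,0,0],[40,0,0,0],[25,0,0,0],[0,0,0,0]]'
python3 -c "
from h import *
need([.627,-.2408,.082],1.4)"
```

```text
clock: 15.5
position: [0.6303, -0.2386, 0.0843]
tool_rot: [2.39, 1.533, 0.844]
force: [0.3, 0.1, 0.5]
grip_width: 0.0507
t 15.5 p [ 0.6303 -0.2386  0.0843] q [-0.236  1.013  0.956  1.611 -0.979  1.046  1.06 ] F [0.3 0.1 0.5] w 0.0507
toolx [ 0.025  0.028 -0.999] y [0.999 0.025 0.026] z [ 0.025 -0.999 -0.028]
tool delta [ 2. -3.  2.] az 1.4 turn(tool x) 0.0
```

```bash
python3 -m pendant '[[2,-3,2,0],[0,0,0,0],[0,0,0,0],[0,0,0,0]]' -1 30
python3 -m pendant '[[-15,0,0,0],[-25,0,0,0],[-40,0,0,0],[-50,0,0,0],[-50,0,0,0],[-30,0,0,0]]'
python3 -c "
from h import *
need([.627,.188,.26],-3.4)"
```

```text
clock: 16.0
position: [0.6277, -0.2423, 0.0845]
tool_rot: [2.319, 1.532, 0.772]
force: [-4.5, 0.4, 8.5]
grip_width: 0.0176
clock: 16.75
position: [0.6219, -0.2482, 0.2976]
tool_rot: [2.263, 1.531, 0.715]
force: [0.7, 0.4, -2.4]
grip_width: 0.0172
t 16.75 p [ 0.6219 -0.2482  0.2976] q [-0.281  0.803  1.141  1.442 -0.773  1.363  0.923] F [ 0.7  0.4 -2.4] w 0.0172
toolx [ 0.03   0.026 -0.999] y [0.999 0.023 0.031] z [ 0.024 -0.999 -0.026]
tool delta [  49.   14. -435.] az 1.3 turn(tool x) 4.7
```

```bash
python3 -m pendant '[[0,0,-30,1],[0,0,-50,1.2],[0,0,-58,1.2],[0,0,-58,1.2],[0,0,-58,0],[0,0,-58,0],[0,0,-55,0],[0,0,-40,0],[0,0,-20,0],[0,0,0,0]]'
python3 -c "
from h import *
need([.626,.1875,.245],-3.4)"
```

```text
clock: 18.0
position: [0.6366, 0.1797, 0.3061]
tool_rot: [2.409, 1.532, 0.784]
force: [0.4, -0.2, -1.5]
grip_width: 0.0176
t 18.0 p [0.6366 0.1797 0.3061] q [-0.994  0.848  1.275  1.471 -0.848  1.401  0.255] F [ 0.4 -0.2 -1.5] w 0.0176
toolx [ 0.028  0.028 -0.999] y [ 0.998 -0.055  0.026] z [-0.054 -0.998 -0.029]
tool delta [ 61. -13.  -5.] az -3.2 turn(tool x) 0.2
```

```bash
python3 -m pendant '[[20,-12,-7,0.2],[40,0,0,0],[0,0,0,0]]'
python3 -c "
from h import *
from ov import *
need([.626,.1875,.19],-3.4)
overlay(grab_frame('wrist'),'pics/ow8.png')"
```

```text
clock: 18.38
position: [0.6259, 0.1869, 0.2441]
tool_rot: [2.464, 1.535, 0.831]
force: [0.6, 0.8, -0.7]
grip_width: 0.0173
t 18.38 p [0.6259 0.1869 0.2441] q [-1.015  0.894  1.236  1.571 -0.901  1.298  0.288] F [ 0.6  0.8 -0.7] w 0.0173
toolx [ 0.024  0.027 -0.999] y [ 0.998 -0.062  0.023] z [-0.061 -0.998 -0.028]
tool delta [54. -1.  1.] az -3.5 turn(tool x) -0.1
```

View pics/ow8.png

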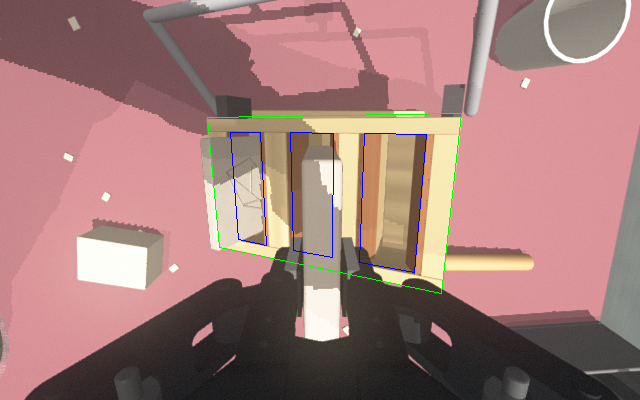

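```bash
python3 -m pendant '[[25,-1,0,0],[20,-1,1,0],[5,0,0,0],[0,0,0,0]]'
python3 -c "
from h import *
need([.626,.1875,.18],-3.4)"
```

```text
clock: 18.92
position: [0.6263, 0.1886, 0.1957]
tool_rot: [2.415, 1.532, 0.785]
force: [0.3, 0.5, -1.6]
grip_width: 0.017
t 18.93 p [0.6263 0.1886 0.1957] q [-1.006  0.939  1.19   1.62  -0.954  1.221  0.326] F [ 0.3  0.5 -1.6] w 0.017
toolx [ 0.028  0.028 -0.999] y [ 0.998 -0.06   0.026] z [-0.059 -0.998 -0.029]
tool delta [16. -1.  2.] az -3.4 turn(tool x) -0.0
```

```bash
python3 -m pendant '[[5,0,1,0],[4,0,0,0],[4,0,0,0],[3,0,0,0],[0,0,0,0]]'
python3 -c "
from h import *
need([.626,.1875,.18],-3.4)"
```

```text
clock: 19.55
position: [0.6266, 0.1883, 0.1792]
tool_rot: [2.417, 1.532, 0.787]
force: [0.7, 0.3, 0.2]
grip_width: 0.0172
t 19.55 p [0.6266 0.1883 0.1792] q [-1.     0.954  1.173  1.634 -0.972  1.197  0.34 ] F [0.7 0.3 0.2] w 0.0172
toolx [ 0.028  0.028 -0.999] y [ 0.998 -0.06   0.026] z [-0.059 -0.998 -0.029]
tool delta [-1. -1.  1.] az -3.4 turn(tool x) -0.0
```

```bash
python3 -m pendant '[[3,0,0,0],[3,0,0,0],[0,0,0,0]]'
python3 -c "
from h import *
need([.626,.1875,.18],-3.4)"
```

```text
clock: 19.92
position: [0.6282, 0.1881, 0.1774]
tool_rot: [2.374, 1.527, 0.744]
force: [-12.1, 0.2, 54.9]
grip_width: 0.0174
t 19.93 p [0.6282 0.1881 0.1774] q [-0.999  0.956  1.172  1.636 -0.978  1.191  0.344] F [-12.1   0.2  54.9] w 0.0174
toolx [ 0.032  0.03  -0.999] y [ 0.998 -0.06   0.03 ] z [-0.059 -0.998 -0.031]
tool delta [-3. -2.  1.] az -3.4 turn(tool x) -0.0
```

```bash
python3 -m pendant '[[-4,-1,0,0],[0,-2,0,0],[0,-3,0,0],[0,-3,0,0],[2,-3,0,0],[2,-4,0,0],[2,-4,0,0],[3,-4,0,0],[3,-2,0,0],[0,0,0,0]]' -0.32
python3 -c "
from ov import *
from h import *
need([.603,.19,.166],-3.4)
f=grab_frame('wrist');overlay(f,'pics/ow9.png')
f=grab_frame('side');cv2.imwrite('pics/s9.png',cv2.resize(f['img'][40:220,240:400,::-1],None,fx=3.3,fy=3.3,interpolation=cv2.INTER_CUBIC))"
```

```text
clock: 21.18
position: [0.6007, 0.1903, 0.1642]
tool_rot: [2.43, 1.532, 0.8]
force: [-0.6, 0.4, -0.4]
grip_width: 0.0291
t 21.18 p [0.6007 0.1903 0.1642] q [-1.042  0.945  1.171  1.714 -0.989  1.15   0.365] F [-0.6  0.4 -0.4] w 0.0291
toolx [ 0.027  0.028 -0.999] y [ 0.998 -0.06   0.025] z [-0.059 -0.998 -0.029]
tool delta [-2.  2.  0.] az -3.4 turn(tool x) -0.0
```

View pics/ow9.png

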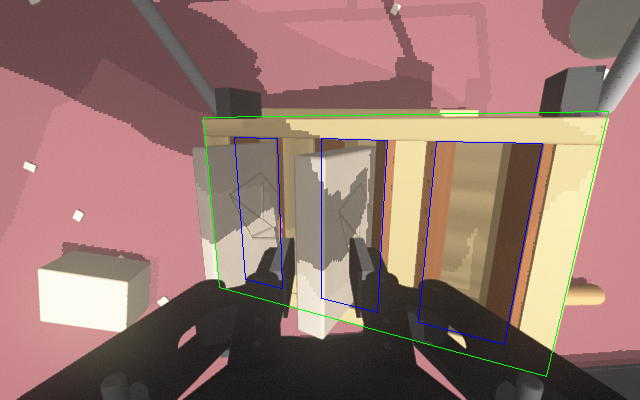

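View pics/s9.png

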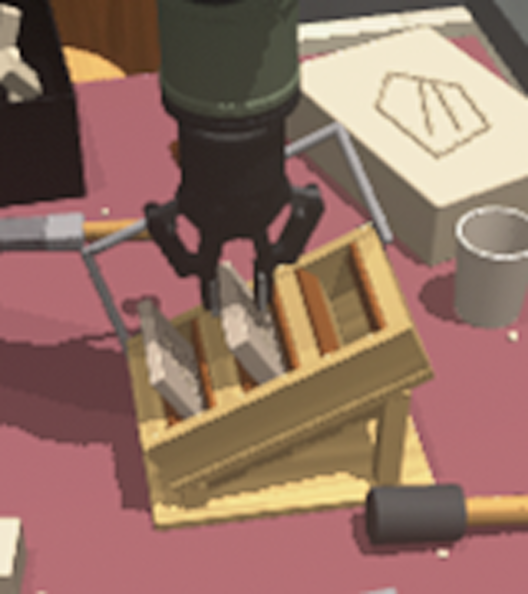

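```bash
python3 -c "
from ov import *
f=grab_frame('wrist'); topline(f,(310,155),(311,333))"
python3 -m pendant '[[0,0,0,0],[0,0,0,0],[-15,0,0,0],[-40,0,0,0],[-50,0,0,0],[-30,0,0,0],[0,0,0,0]]' 0.08
python3 -c "
from ov import *
from h import *
need([.476,-.231,.28],5.8)
f=grab_frame('wrist')
cv2.imwrite('pics/z10.png',cv2.resize(f['img'][105:275,200:400,::-1],None,fx=3.5,fy=3.5,interpolation=cv2.INTER_CUBIC))"
```

```text
top mid [0.5961 0.1933 0.1675] gauge frame [-7.1  0.1 91.1]
clock: 22.2
position: [0.5978, 0.1861, 0.3023]
tool_rot: [2.388, 1.529, 0.757]
force: [0.1, 0.1, -0.2]
grip_width: 0.0461
t 22.2 p [0.5978 0.1861 0.3023] q [-1.085  0.812  1.311  1.581 -0.834  1.356  0.259] F [ 0.1  0.1 -0.2] w 0.0461
toolx [ 0.031  0.029 -0.999] y [ 0.998 -0.06   0.029] z [-0.059 -0.998 -0.031]
tool delta [  7. -97. 424.] az -3.5 turn(tool x) -9.3
```

View pics/z10.png

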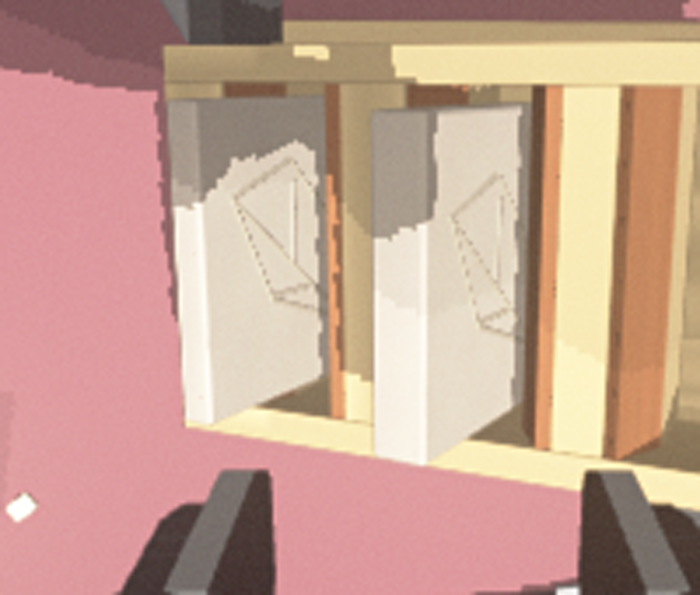

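```bash
python3 -m pendant '[[0,-10,40,-2],[0,-14,55,-2],[0,-14,60,-2],[0,-14,60,-2],[0,-14,60,-1.3],[0,-14,60,0],[0,-14,55,0],[0,-10,30,0],[0,0,0,0]]' 0.3
python3 -c "
from h import *
need([.476,-.231,.2],5.8)"
```

```text
clock: 23.38
position: [0.5115, -0.2393, 0.285]
tool_rot: [2.273, 1.533, 0.8]
force: [-0.2, 0.2, 0.3]
grip_width: 0.0558
t 23.38 p [ 0.5115 -0.2393  0.285 ] q [-0.385  0.644  1.182  1.743 -0.678  1.209  1.086] F [-0.2  0.2  0.3] w 0.0558
toolx [ 0.027  0.027 -0.999] y [0.995 0.098 0.029] z [ 0.099 -0.995 -0.025]
tool delta [ 84. -37. -10.] az 5.6 turn(tool x) -0.2
```

```bash
python3 -m pendant '[[35,-30,-10,0],[50,-8,0,0],[45,-3,0,0],[40,0,0,0],[25,0,0,0],[0,0,0,0]]'
python3 -c "
from h import *
need([.4762,-.231,.082],5.8)"
```

```text
clock: 24.12
position: [0.4757, -0.2247, 0.0882]
tool_rot: [2.337, 1.533, 0.87]
force: [-0.2, -0.1, -0.0]
grip_width: 0.0556
t 24.12 p [ 0.4757 -0.2247  0.0882] q [-0.254  0.804  0.908  2.012 -0.958  0.819  1.341] F [-0.2 -0.1 -0. ] w 0.0556
toolx [ 0.024  0.029 -0.999] y [0.994 0.103 0.027] z [ 0.104 -0.994 -0.026]
tool delta [ 6. -0.  6.] az 5.9 turn(tool x) 0.1
```

```bash
python3 -m pendant '[[6,0,7,0],[0,0,0,0]]'
python3 -m pendant '[[0,0,0,0],[0,0,0,0],[0,0,0,0]]' -1 35
python3 -c "
from h import *
st()"
python3 -m pendant '[[-15,0,0,0],[-25,0,0,0],[-40,0,0,0],[-50,0,0,0],[-50,0,0,0],[-50,0,0,0],[-25,0,0,0]]'
python3 -c "
from h import *
need([.69,.184,.30],-3.4)"
```

```text
clock: 24.38
position: [0.4776, -0.2332, 0.0838]
tool_rot: [2.239, 1.532, 0.771]
force: [-0.4, 0.5, -0.3]
grip_width: 0.0553
clock: 24.75
position: [0.477, -0.2327, 0.0837]
tool_rot: [2.267, 1.532, 0.799]
force: [-3.6, 0.6, 6.6]
grip_width: 0.0235
t 24.75 p [ 0.477  -0.2327  0.0837] q [-0.233  0.813  0.898  2.004 -0.967  0.814  1.356] F [-3.6  0.6  6.6] w 0.0235
toolx [ 0.027  0.028 -0.999] y [0.994 0.102 0.03 ] z [ 0.103 -0.994 -0.025]
clock: 25.62
position: [0.47, -0.2403, 0.3412]
tool_rot: [2.214, 1.531, 0.745]
force: [-0.3, -0.2, -4.0]
grip_width: 0.0235
t 25.62 p [ 0.47   -0.2403  0.3412] q [-0.463  0.534  1.283  1.754 -0.578  1.273  1.066] F [-0.3 -0.2 -4. ] w 0.0235
toolx [ 0.029  0.027 -0.999] y [0.994 0.101 0.032] z [ 0.102 -0.994 -0.024]
tool delta [  59.  260. -399.] az 5.8 turn(tool x) 9.2
```

```bash
python3 -m pendant '[[0,20,-30,1.5],[0,28,-48,2],[0,28,-50,2],[0,30,-52,2],[0,32,-52,1.5],[0,34,-52,0],[0,34,-50,0],[0,30,-40,0],[0,15,-20,0],[0,0,0,0]]'
python3 -c "
from h import *
need([.689,.184,.275],-3.4)"
```

```text
clock: 26.88
position: [0.7221, 0.1533, 0.3559]
tool_rot: [2.397, 1.533, 0.774]
force: [-0.7, -0.9, -4.3]
grip_width: 0.0233
t 26.88 p [0.7221 0.1533 0.3559] q [-0.77   0.898  1.215  1.139 -0.855  1.565  0.196] F [-0.7 -0.9 -4.3] w 0.0233
toolx [ 0.027  0.026 -0.999] y [ 0.998 -0.053  0.025] z [-0.052 -0.998 -0.027]
tool delta [ 81. -37. -27.] az -3.0 turn(tool x) 0.4
```

```bash
python3 -m pendant '[[20,-30,-25,0.4],[40,-8,-5,0],[15,-1,0,0],[0,0,0,0]]'
python3 -c "
from h import *
from ov import *
need([.689,.184,.275],-3.4)
overlay(grab_frame('wrist'),'pics/ow11.png')"
```

```text
clock: 27.38
position: [0.6865, 0.1854, 0.2811]
tool_rot: [2.422, 1.533, 0.789]
force: [0.2, 0.4, -3.2]
grip_width: 0.0229
t 27.38 p [0.6865 0.1854 0.2811] q [-0.896  0.922  1.211  1.35  -0.887  1.411  0.222] F [ 0.2  0.4 -3.2] w 0.0229
toolx [ 0.027  0.027 -0.999] y [ 0.998 -0.062  0.025] z [-0.062 -0.998 -0.029]
tool delta [6. 2. 1.] az -3.6 turn(tool x) -0.2
```

View pics/ow11.png

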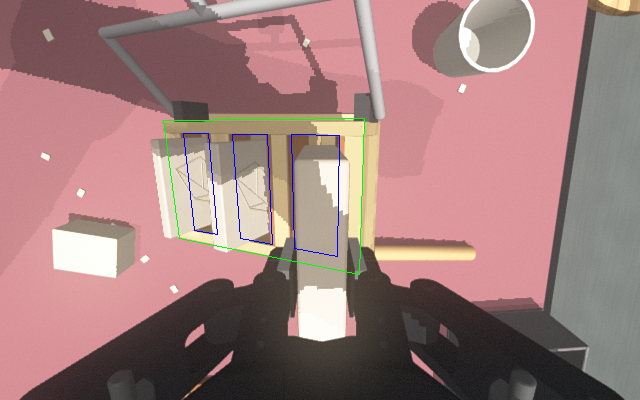

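```bash
python3 -m pendant '[[30,0,0,0],[20,-1,2,0],[5,0,0,0],[0,0,0,0]]'
python3 -c "
from h import *
need([.689,.184,.209],-3.4)"
```

```text
clock: 27.92
position: [0.6872, 0.1854, 0.2263]
tool_rot: [2.416, 1.532, 0.784]
force: [0.8, 0.1, -2.6]
grip_width: 0.023
t 27.93 p [0.6872 0.1854 0.2263] q [-0.896  0.968  1.174  1.414 -0.931  1.325  0.26 ] F [ 0.8  0.1 -2.6] w 0.023
toolx [ 0.028  0.027 -0.999] y [ 0.998 -0.062  0.026] z [-0.061 -0.998 -0.029]
tool delta [17.  1.  2.] az -3.5 turn(tool x) -0.1
```

```bash
python3 -m pendant '[[5,0.5,1,0],[4,0,0,0],[4,0,0,0],[3,0,0,0],[0,0,0,0]]'
python3 -c "
from h import *
need([.689,.184,.209],-3.4)"
```

```text
clock: 28.55
position: [0.6884, 0.1852, 0.2101]
tool_rot: [2.396, 1.531, 0.764]
force: [3.5, -0.4, -0.8]
grip_width: 0.0233
t 28.55 p [0.6884 0.1852 0.2101] q [-0.893  0.983  1.162  1.429 -0.945  1.3    0.272] F [ 3.5 -0.4 -0.8] w 0.0233
toolx [ 0.029  0.028 -0.999] y [ 0.998 -0.061  0.027] z [-0.061 -0.998 -0.029]
tool delta [1. 1. 1.] az -3.5 turn(tool x) -0.1
```

```bash
python3 -m pendant '[[3,0,0,0],[2,0,0,0],[0,0,0,0]]'
python3 -c "
from h import *
need([.689,.184,.209],-3.4)"
```

```text
clock: 28.92
position: [0.6893, 0.1851, 0.2077]
tool_rot: [2.364, 1.528, 0.732]
force: [-0.1, 0.9, 28.5]
grip_width: 0.0229
t 28.93 p [0.6893 0.1851 0.2077] q [-0.893  0.986  1.16   1.431 -0.949  1.295  0.275] F [-0.1  0.9 28.5] w 0.0229
toolx [ 0.032  0.028 -0.999] y [ 0.998 -0.062  0.03 ] z [-0.061 -0.998 -0.03 ]
tool delta [-1. -0.  1.] az -3.5 turn(tool x) -0.1
```

```bash
python3 -m pendant '[[-3,-1,0,0],[0,-2,0,0],[0,-3,0,0],[0,-3,0,0],[2,-3,0,0],[2,-4,0,0],[2,-4,0,0],[3,-4,0,0],[3,-2,0,0],[0,0,0,0]]' -0.18
python3 -c "
from ov import *
from h import *
need([.66,.186,.195],-3.4)
f=grab_frame('wrist');overlay(f,'pics/ow12.png')
f=grab_frame('side');cv2.imwrite('pics/s12.png',cv2.resize(f['img'][40:220,240:400,::-1],None,fx=3.3,fy=3.3,interpolation=cv2.INTER_CUBIC))"
```

```text
clock: 30.18
position: [0.6621, 0.1872, 0.1948]
tool_rot: [2.432, 1.532, 0.8]
force: [0.3, 0.5, -1.0]
grip_width: 0.0345
t 30.18 p [0.6621 0.1872 0.1948] q [-0.939  0.971  1.163  1.519 -0.954  1.253  0.299] F [ 0.3  0.5 -1. ] w 0.0345
toolx [ 0.027  0.028 -0.999] y [ 0.998 -0.061  0.025] z [-0.061 -0.998 -0.029]
tool delta [-0. -2.  1.] az -3.5 turn(tool x) -0.1
```

View pics/ow12.png

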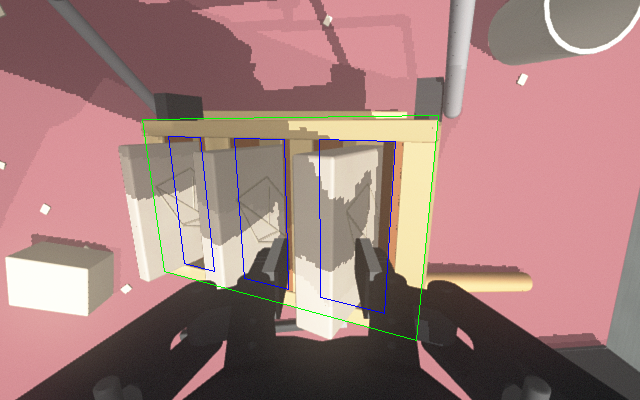

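View pics/s12.png

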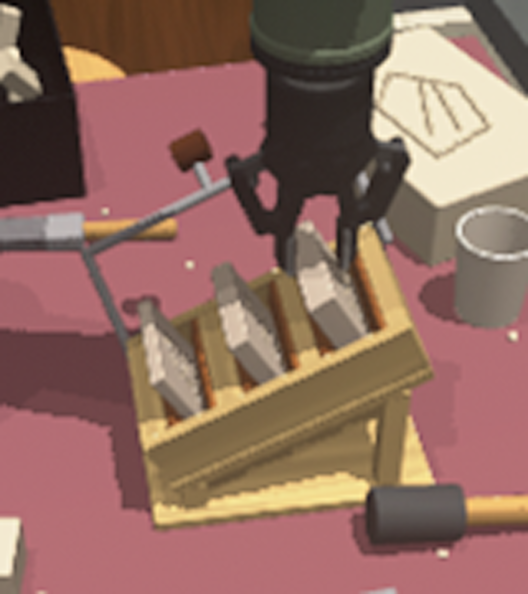

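```bash
python3 -c "
from ov import *
f=grab_frame('wrist'); topline(f,(309,155),(313,335))"
python3 -m pendant '[[0,0,0,0],[0,0,0,0],[-15,0,0,0],[-40,0,0,0],[-50,0,0,0],[-40,0,0,0],[0,0,0,0]]' 0.18
python3 -c "
from ov import *
from h import *
p_,R_=st()
f=grab_frame('wrist')
cv2.imwrite('pics/z13.png',cv2.resize(f['img'][95:275,130:390,::-1],None,fx=3,fy=3,interpolation=cv2.INTER_CUBIC))
for n in ('side','top'):
  f=grab_frame(n);cv2.imwrite('pics/%s13.png'%n,f['img'][:,:,::-1])"
```

```text
top mid [0.6579 0.1904 0.2   ] gauge frame [62.7  0.9 94.4]
clock: 31.2
position: [0.6591, 0.1823, 0.344]
tool_rot: [2.365, 1.528, 0.733]
force: [-0.1, 0.7, -0.3]
grip_width: 0.05
t 31.2 p [0.6591 0.1823 0.344 ] q [-0.945  0.84   1.27   1.35  -0.83   1.479  0.202] F [-0.1  0.7 -0.3] w 0.05
toolx [ 0.032  0.029 -0.999] y [ 0.998 -0.062  0.03 ] z [-0.061 -0.998 -0.03 ]
```

View pics/z13.png

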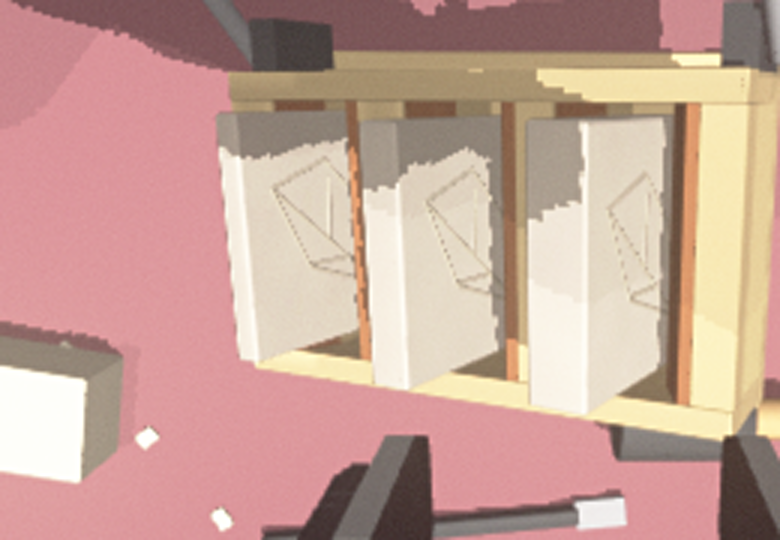

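View pics/side13.png

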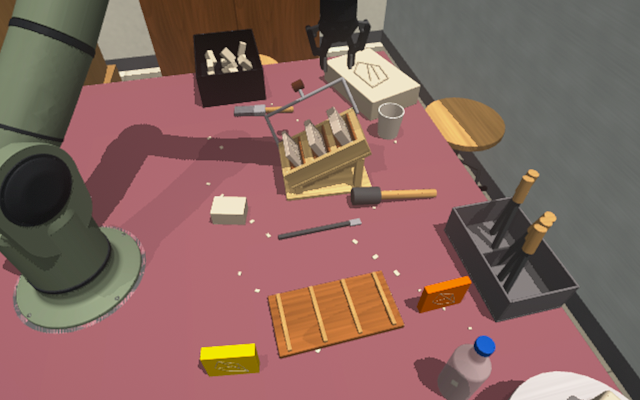

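View pics/top13.png

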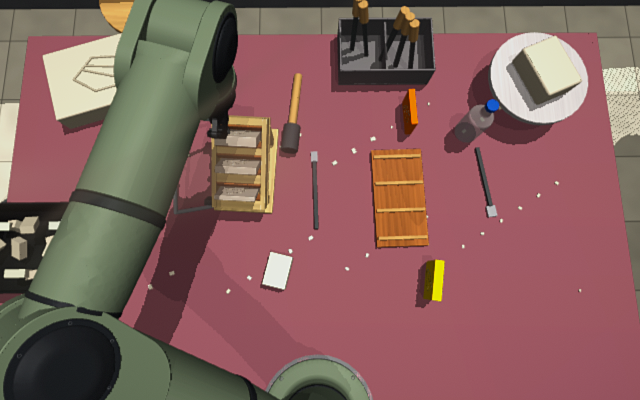

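```bash
python3 -c "
from ov import *
f=grab_frame('wrist')
c=lambda x,y:(130+x/3-.3,95+y/3-.3)
topline(f,c(229,116),c(250,361));topline(f,c(382,122),c(391,387));topline(f,c(556,122),c(557,410))
F=grab_frame('side');cv2.imwrite('pics/s14.png',cv2.resize(F['img'][70:210,260:400,::-1],None,fx=5,fy=5,interpolation=cv2.INTER_CUBIC)[:600])
for x in (-70,0,70): print([proj(F,g2w([x,y,90])).round(0).tolist() for y in (-50,50)])"
```

```text
top mid [0.5292 0.1983 0.1295] gauge frame [-84.   1.  85.]
top mid [0.5937 0.1931 0.1608] gauge frame [-12.1  -0.3  86. ]
top mid [0.6567 0.1902 0.1901] gauge frame [57.4  0.6 85.9]
[[290.0, 154.0], [286.0, 130.0]]
[[315.0, 143.0], [309.0, 119.0]]
[[340.0, 131.0], [332.0, 107.0]]
```

View pics/s14.png

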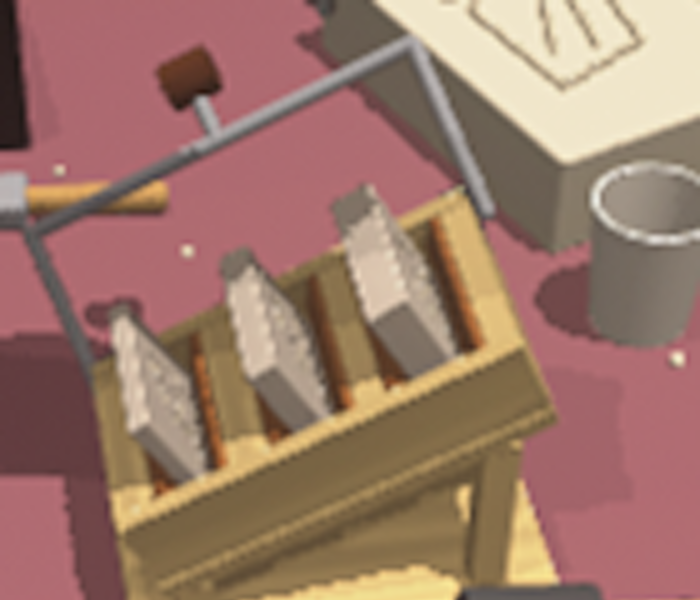

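```bash
cat > kn.py <<'E'
from ov import *
K=np.array([.6015,.3671,.1961]); k=G.T@(K-p[:3])*1000; print("knob g",k.round(1))
u=k[1:]-[74,20]; print("r",np.linalg.norm(u).round(1)); th0=np.arctan2(u[0],u[1])-np.arctan2(-81,113); print("th",th0)
def tcp(th,dy=.026,dz=-.010):
    w=g2w(kp(139,th,k[0])*1000); return w+np.array([0,dy,dz]),w
if __name__=="__main__":
    for th in np.r_[th0,1.2,1.0,.8,.6,.4,.2,.0]: a,w=tcp(th); print(round(th,2),"tcp",a.round(4),"knob",w.round(4))
E
python3 kn.py
python3 -c "
from h import *
need([.60,.415,.30],-3.4)"
```

```text
knob g [  0.3 173.9 119.2]
r 140.7
th 1.4108593838761436
1.41 tcp [0.6019 0.3919 0.185 ] knob [0.6019 0.3659 0.195 ]
1.2 tcp [0.5928 0.3697 0.2018] knob [0.5928 0.3437 0.2118]
1.0 tcp [0.5859 0.3454 0.2133] knob [0.5859 0.3194 0.2233]
0.8 tcp [0.5811 0.319  0.2202] knob [0.5811 0.293  0.2302]
0.6 tcp [0.5785 0.2914 0.2222] knob [0.5785 0.2654 0.2322]
0.4 tcp [0.5782 0.2638 0.2191] knob [0.5782 0.2378 0.2291]
0.2 tcp [0.5803 0.2373 0.2112] knob [0.5803 0.2113 0.2212]
0.0 tcp [0.5847 0.2129 0.1986] knob [0.5847 0.1869 0.2086]
t 31.45 p [0.6581 0.1832 0.3392] q [-0.946  0.845  1.267  1.354 -0.831  1.477  0.203] F [-0.9 -0.   0.4] w 0.0505
toolx [ 0.026  0.027 -0.999] y [ 0.998 -0.062  0.024] z [-0.061 -0.998 -0.029]
tool delta [  44.  -73. -227.] az -3.5 turn(tool x) -0.1
```

```bash
python3 -m pendant '[[0,-10,-40,0],[0,-18,-55,0],[0,-18,-55,0],[0,-15,-55,0],[0,-12,-25,0],[20,0,0,0],[0,0,0,0]]' -1
python3 -c "
from h import *
need([.600,.400,.185],-3.4)
for n in ('wrist','side'):
  f=grab_frame(n);cv2.imwrite('pics/%s15.png'%n,f['img'][:,:,::-1])"
```

```text
clock: 32.33
position: [0.5997, 0.4169, 0.3227]
tool_rot: [2.436, 1.535, 0.803]
force: [-0.1, -0.8, 1.5]
grip_width: -0.0002
t 32.33 p [0.5997 0.4169 0.3227] q [-1.213  0.942  1.273  1.228 -0.907  1.518 -0.153] F [-0.1 -0.8  1.5] w -0.0002
toolx [ 0.025  0.026 -0.999] y [ 0.998 -0.063  0.023] z [-0.062 -0.998 -0.027]
tool delta [137.  -2.  21.] az -3.6 turn(tool x) -0.2
```

View pics/wrist15.png

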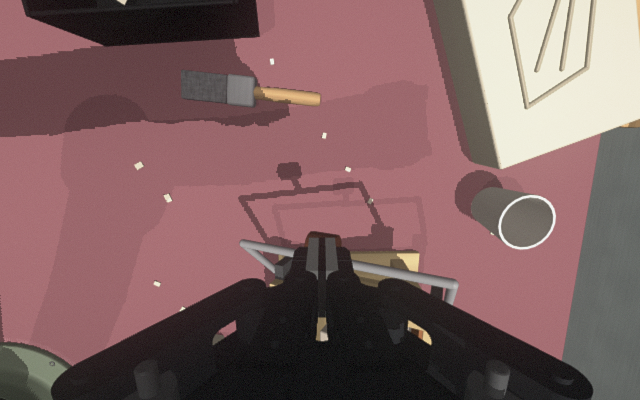

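View pics/side15.png

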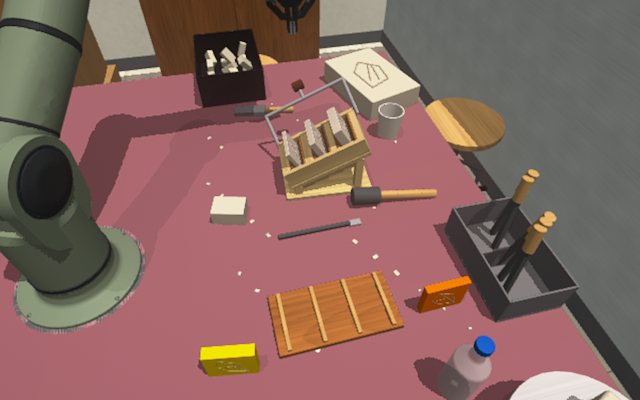

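```bash
python3 -m pendant '[[35,0,0,0],[40,-2,3,0],[35,-1,2,0],[25,0,0,0],[0,0,0,0]]'
python3 -c "
from h import *
need([.600,.392,.185],-3.4)
for n in ('wrist','side'):
  f=grab_frame(n);cv2.imwrite('pics/%s16.png'%n,f['img'][:,:,::-1])"
```

```text
clock: 33.05
position: [0.6003, 0.4162, 0.1888]
tool_rot: [2.433, 1.534, 0.801]
force: [-0.1, 0.2, -0.2]
grip_width: 0.0003
t 33.05 p [0.6003 0.4162 0.1888] q [-1.227  1.053  1.192  1.394 -1.005  1.314 -0.061] F [-0.1  0.2 -0.2] w 0.0003
toolx [ 0.026  0.027 -0.999] y [ 0.998 -0.062  0.024] z [-0.061 -0.998 -0.028]
tool delta [ 3.  1. 24.] az -3.6 turn(tool x) -0.2
```

View pics/wrist16.png

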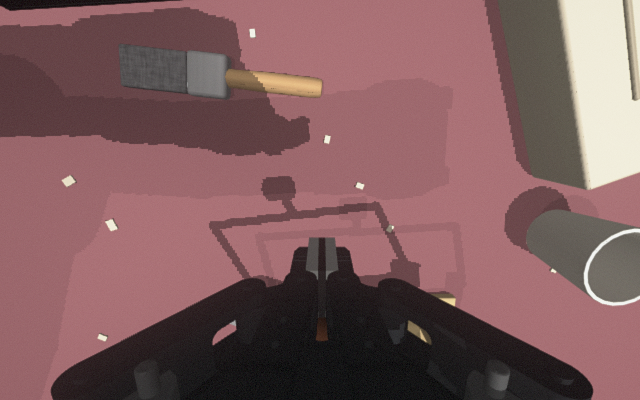

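View pics/side16.png

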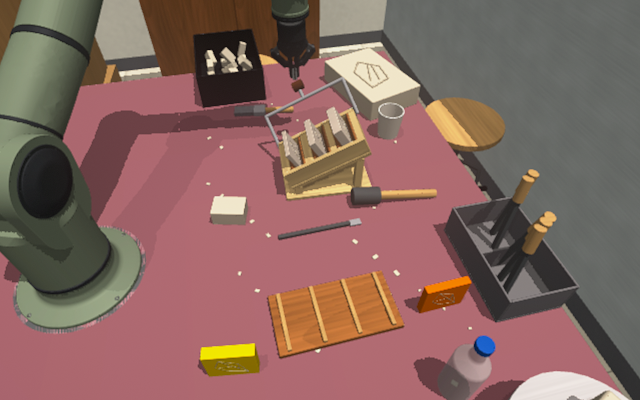

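```bash
python3 -m pendant '[[3,0,12,0],[0,0,12,0],[-8,-4,11,0],[-9,-4,11,0],[-6,-3,12,0],[-6,-3,12,0],[0,0,0,0]]'
python3 -c "
from h import *
need([.5859,.3454,.2133],-3.4)
f=grab_frame('side');cv2.imwrite('pics/s17.png',cv2.resize(f['img'][40:220,240:400,::-1],None,fx=3.3,fy=3.3,interpolation=cv2.INTER_CUBIC))"
```

```text
clock: 34.02
position: [0.5815, 0.3457, 0.2141]
tool_rot: [2.431, 1.531, 0.797]
force: [-0.3, 0.1, -0.2]
grip_width: -0.0
t 34.02 p [0.5815 0.3457 0.2141] q [-1.237  0.968  1.231  1.541 -0.966  1.287  0.057] F [-0.3  0.1 -0.2] w -0.0
toolx [ 0.028  0.028 -0.999] y [ 0.998 -0.063  0.026] z [-0.062 -0.998 -0.03 ]
tool delta [1. 4. 0.] az -3.6 turn(tool x) -0.2
```

View pics/s17.png

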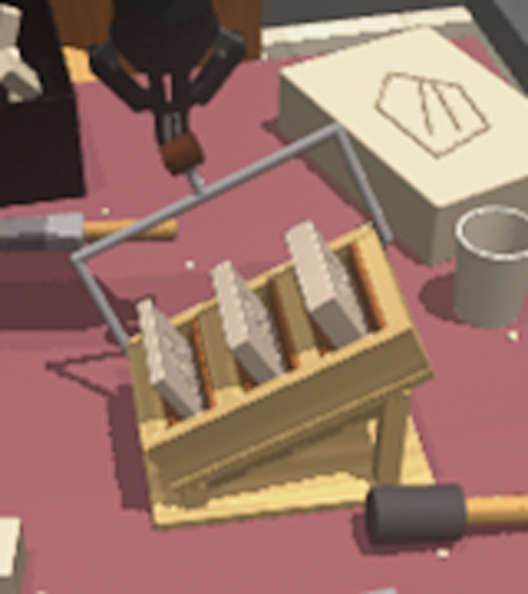

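```bash
python3 -c "
from kn import *
S=grab_frame('side')
for th in (1.41,1.3,1.2,1.0): print(th,proj(S,tcp(th)[1]).round(1))
print(proj(S,st()[0]) if 0 else proj(S,bot.observe()['position']))"
```

```text
knob g [  0.3 173.9 119.2]
r 140.7
th 1.4108593838761436
1.41 [297.6  85.6]
1.3 [296.5  85. ]
1.2 [295.7  85. ]
1.0 [294.9  86.4]
[291.46381401  84.48672808]
```

```bash
python3 -m pendant '[[-3,0,13,0],[-3,0,13,0],[-1,-1,14,0],[-1,0,14,0],[1,1,14,0],[2,1,14,0],[0,0,0,0]]'
python3 -c "
from h import *
need([.5782,.2638,.2191],-3.4)
f=grab_frame('side');cv2.imwrite('pics/s18.png',cv2.resize(f['img'][40:220,240:400,::-1],None,fx=3.3,fy=3.3,interpolation=cv2.INTER_CUBIC))"
```

```text
clock: 35.0
position: [0.5774, 0.2634, 0.2158]
tool_rot: [2.426, 1.532, 0.792]
force: [1.1, 0.6, 0.1]
grip_width: 0.0002
t 35.0 p [0.5774 0.2634 0.2158] q [-1.183  0.913  1.244  1.658 -0.942  1.241  0.202] F [1.1 0.6 0.1] w 0.0002
toolx [ 0.027  0.027 -0.999] y [ 0.998 -0.063  0.025] z [-0.063 -0.998 -0.029]
tool delta [-3.  1. -1.] az -3.6 turn(tool x) -0.2
```

View pics/s18.png

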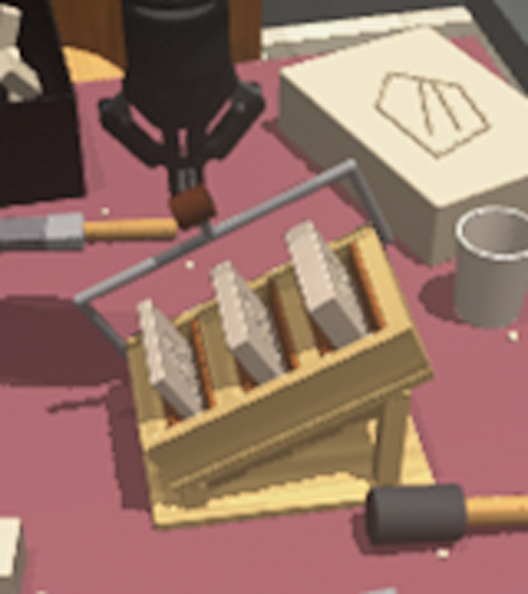

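```bash
python3 -m pendant '[[2,2,13,0],[3,2,13,0],[5,3,11,0],[4,2,7,0],[0,0,0,0]]'
python3 -c "
from h import *
need([.5847,.2129,.1986],-3.4)
f=grab_frame('side');cv2.imwrite('pics/s19.png',cv2.resize(f['img'][40:220,240:400,::-1],None,fx=3.3,fy=3.3,interpolation=cv2.INTER_CUBIC))"
```

```text
clock: 35.67
position: [0.5841, 0.2201, 0.2006]
tool_rot: [2.426, 1.532, 0.793]
force: [-0.7, -0.1, 0.1]
grip_width: -0.0002
t 35.67 p [0.5841 0.2201 0.2006] q [-1.121  0.91   1.224  1.701 -0.95   1.202  0.289] F [-0.7 -0.1  0.1] w -0.0002
toolx [ 0.027  0.027 -0.999] y [ 0.998 -0.063  0.025] z [-0.062 -0.998 -0.029]
tool delta [2. 1. 7.] az -3.6 turn(tool x) -0.2
```

View pics/s19.png

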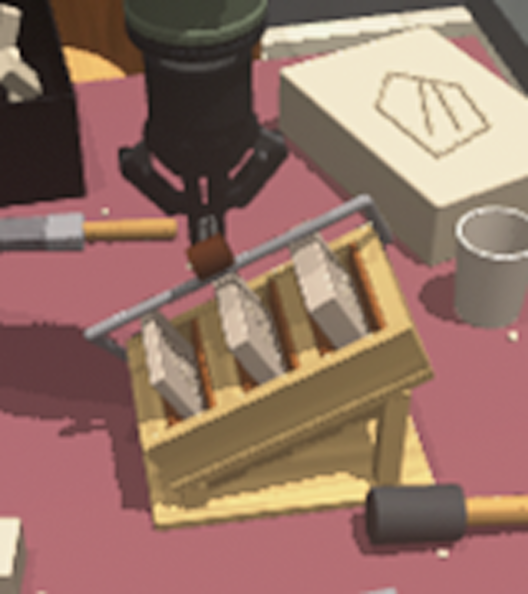

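```bash
python3 -m pendant '[[1,0,4,0],[0,0,4,0],[0,0,3,0],[0,0,0,0]]'; python3 -m pendant '[[0,0,3,0],[0,0,3,0],[0,0,0,0]]'
```

```text
clock: 36.22
position: [0.5834, 0.2117, 0.1996]
tool_rot: [2.471, 1.53, 0.841]
force: [1.5, 11.3, -2.1]
grip_width: 0.0002
clock: 36.6
position: [0.5833, 0.2112, 0.1996]
tool_rot: [2.566, 1.524, 0.941]
force: [4.2, 38.9, 2.6]
grip_width: -0.0003
```

```bash
python3 -m pendant '[[0,0,-8,0],[-3,0,-12,0],[-15,0,-12,0],[-40,0,-10,0],[-50,0,0,0],[-40,0,0,0],[-20,-30,0,0],[0,-50,0,0],[0,-50,0,0],[0,0,0,0]]'
python3 -c "
from kn import *
S=grab_frame('side')
for th in (0.,.05,.1): print(th,proj(S,tcp(th)[1]).round(1),[proj(S,g2w(kp(101,th,x))if 0 else g2w(kp(101,th,x)*1000)).round(1).tolist() for x in(-117,117)])
for n in ('top','wrist','side'):
  f=grab_frame(n);cv2.imwrite('pics/%s20.png'%n,f['img'][:,:,::-1])
f=S;cv2.imwrite('pics/s20.png',cv2.resize(f['img'][70:210,260:400,::-1],None,fx=5,fy=5,interpolation=cv2.INTER_CUBIC)[:600])
from h import *
st()"
```

```text
clock: 37.85
position: [0.4485, 0.2507, 0.3661]
tool_rot: [2.509, 1.531, 0.881]
force: [0.1, 1.0, 1.2]
grip_width: -0.0
knob g [  0.3 173.9 119.2]
r 140.7
th 1.4108593838761436
0.0 [305.  120.4] [[269.4, 142.7], [349.9, 103.5]]
0.05 [304.  117.9] [[268.7, 141.0], [349.2, 101.7]]
0.1 [303.  115.5] [[268.1, 139.3], [348.4, 100.0]]
t 38.05 p [0.4522 0.2487 0.3657] q [-1.538  0.528  1.404  1.761 -0.566  1.294 -0.071] F [ 0.2 -0.3  0.9] w -0.0
toolx [ 0.028  0.027 -0.999] y [ 0.998 -0.063  0.026] z [-0.062 -0.998 -0.029]
```

View pics/s20.png

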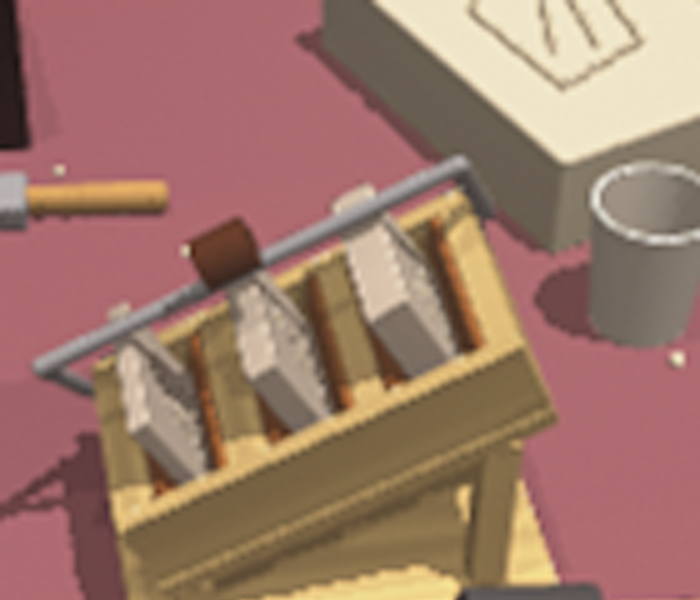

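View pics/wrist20.png

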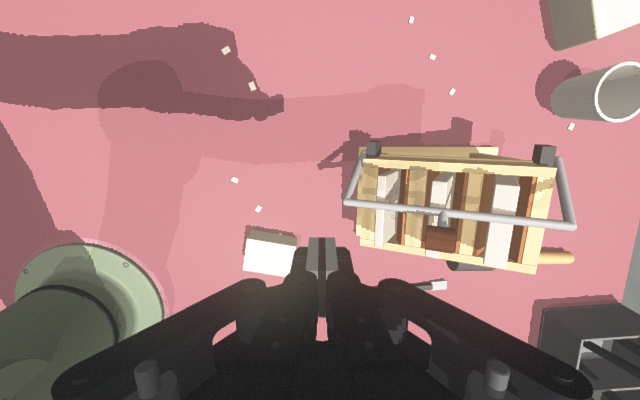

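View pics/top20.png

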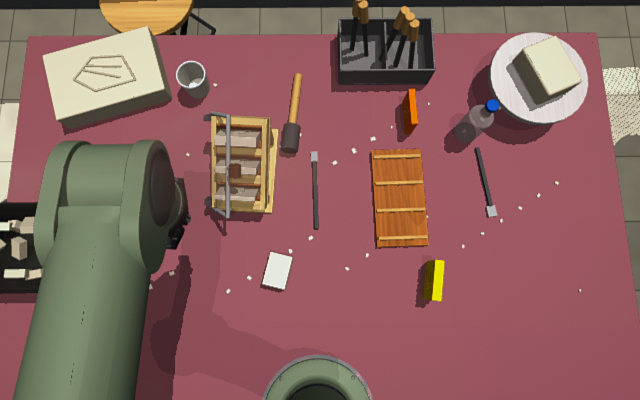

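View pics/side20.png

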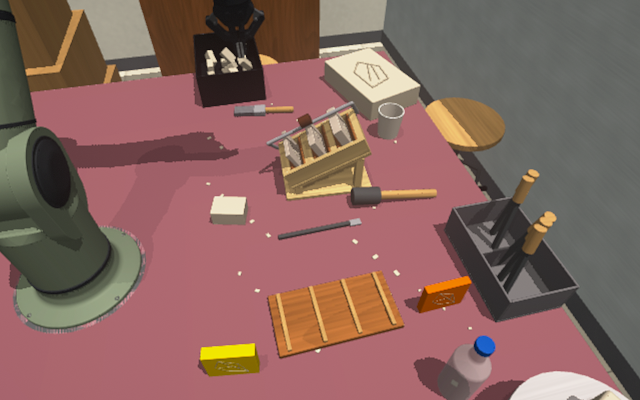

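```bash
python3 -c "
from workcell import *
print(job_done()); print(bot.observe()['clock'])"
```

```text
the job is handed in; nothing more can be done
None
the job is handed in; nothing more can be done
```

All three tablets are in their own slots (thin, then mid, then thick), the keeper is shut, the arm is clear of everything, and I handed the job in at about 38 s of the 72 s allowed.

**How the tablets went in:** The moves cannot tilt the tool. I lowered each tablet almost vertical until it touched the throat of its slot. Then I loosened the jaws and drew the top towards the robot until the tablet dropped home at the slot's angle. I swung the keeper shut by pushing the knob with closed fingers rather than pinching it.

**Last checks:**
- **Tablet height:** with the jaws still round each tablet, its top measured about 91 mm (thin), 91 mm (mid) and 94 mm (thick) above the slot floor, against 90 mm expected. A last look at all three from higher up gave 85–86 mm. The two looks disagree by 5–9 mm. The later three agreeing with each other points to a measurement offset, so I took all of them as home.
- **Tablet lean:** from that same look, all three lean towards the robot by roughly 0.11–0.16 rad. That is close to the 0.17 rad limit and above the 0.1 rad I expect from the 3 mm slot clearance, so part of it is probably the same offset.
- **Keeper:** pushing harder at the end, to 39 N, moved it only 0.5 mm. The side camera then showed the knob within 1 pixel of its fully shut position.
- **Other things on the table:** they look unmoved in the last pictures. I judged that by eye and did not measure it.

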